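# Trim a guarded kiln dial with its cover propped open

## Robot

A 7-joint arm with a two-finger parallel gripper is mounted at the origin on a cart in front of the work surface, level with it; the furniture and walls round the work are solid. World frame = base frame: x ahead of the robot, y to its left, z up, the work surface at z = 0. Lengths are in m, angles in rad, forces in N, time in s.
With the tool pointing down it reaches from about 0.35 to 0.9 m from the base axis. Payload 8.1 kg.
Tool frame: the origin (TCP) lies at the very end of the fingers, on their centre line; the grasp point (between the pads) lies 19 mm behind it (arm.tcp_to_grasp is the distance from the TCP to the grasp point, in m); z points along the fingers, y is the line along which they close (so a half turn about z gives the same grasp; the last joint's range is limited). The gripper opens to 92 mm and grips with 3 to 60 N. Pads are 19 mm wide; open, the fingers measure 130 mm over their backs; the gripper's body (75 mm by 190 mm) begins 47 mm behind the grasp point.
Start: joints at [-1.287, 0.434, 0.025, 1.573, -0.012, 1.134, -0.075], TCP at [0.236, 0.579, 0.227] pointing down, gripper open.
Joint ranges: [-2.62, 2.62], [-0.44, 2.09], [-1.27, 1.32], [0.08, 2.57], [-1.32, 4.46], [0.12, 2], [-2.74, 2.74]. Speed limits (rad/s): [2.22, 2.22, 3.01, 3.01, 3.14, 3.14, 3.14].

## Interface

Orientations are given as a rotation vector (axis times angle).
In Python, from cell import arm gives the robot as it stands.
- The arm moves only by the tool nudge_tcp, called by a JSON object that holds its "method" and its "body", one argument or row to a line. Schema: {"type":"object","properties":{"rows":{"type":"string"},"squeeze":{"type":"number"},"only":{"type":"string"},"quiet":{"type":"boolean"},"lines":{"type":"string"}},"required":["rows"],"additionalProperties":false}. rows is a string of 1 to 10 rows, parted by semicolons, with the numbers parted by spaces; each row has 5 numbers: dx, dy, dz in m, then a turn about the tool's z in rad, then the opening from 0.0 (shut) to 1.0 (fully open); each row shifts and turns the commanded pose from where the row before left it, along the tool's axes as they then stand; what a row does not reach is not made up. A row lasts 1/10 s, in which the tool goes at most 0.05 m and 0.15 rad, less where a joint would pass 70% of its speed; a pose out of reach is approached as far as the arm can. The fingers move at their own pace and stop on an object; squeeze is the grip in N (left out, the last holds). Time passes only in rows, so rows that do not move let the fingers close. The tool returns the time, the measured TCP pose, the force, the opening and the grip force at its end. only (a regular expression) keeps the lines of the reply that match it, lines (a string "A,B") keeps lines A to B, and quiet returns only ok. Input that does not fit is refused with a message, and nothing moves.
- arm.observe(): the state, without advancing time (a new reading comes with each control period).
- arm.get_image(name): name is "side" or "top"; returns a dict with "image" (384x512x3 uint8, blue, green, red), "fx", "fy", "cx", "cy" (pixels), "distortion" ([k1, k2, p1, p2, k3] as OpenCV has them; the pictures are not rectified), "cam_to_world" (4x4, takes a point from camera to world coordinates). Camera axes: x right, y down, z forward; pixel columns grow to the right and rows downward; lengths in m; the calibration is good to about 2 mm. A picture is of the moment at which its call begins. There is no depth.
- arm.sign_off(): hands the job in; it is judged then, once.
The state is a dict: "clock": time; "joints": joint angles; "dq": joint speeds; "joint_efforts": joint torques, N m; "position": TCP position; "ee_rot": TCP orientation; "force": force on the tool from outside, world axes, zero at the start; "ft_torque": the same for the moment, N m; "width": opening from 0.0 (shut) to 1.0 (fully open); "gripper_force": force on a finger pad.
Only numpy, scipy, OpenCV 4.12 (cv2) and the standard library are available. Lean on these libraries where they do the work, as an engineer would, in place of code of your own. Each camera call takes 0.05 s, during which the arm holds its last target. There are 200 camera calls.

## Task

Stand the loose cover rest upright in the lipped steel tray on the hinge side of the kiln control box, with its cross bar parallel to the cover's hinge, then swing the clear cover by its orange handle gently right over until it leans on the rest, and let go. With the cover propped there, turn the black knob until its white pointer line is on the green mark; finally swing the cover back and lower it, without dropping it, until it is fully shut, leaving the rest standing in its tray. Never let the cover fall back past the rest, and do not disturb the tape roll, the paste pot or the jar.

Things in the scene. Friction and masses are not known exactly. Their poses are not given: they have to be found in the camera images.
- control_box: Grey kiln control box, fixed. Origin on the worktop under the housing; z up, +x to the hinge side and tray, -x to the handle side, y along the hinge. Dark base plate x -85 to 200, y +-75, 6 mm thick; housing x -75 to 70, y +-70, top panel at z 70 mm; hinge wall at x 63 to 71 up to z 110. Cover shut: 119 mm high in all.
- tray (a point): Centre of the place for the rest's foot, on the tray floor (z 6 mm, box x 140 mm, y 0). Tray: box x 71 (hinge wall) to 194 mm, y +-67 mm, with lips 7 mm high over the floor at the far end and the two sides. Axes as the control box.
- cover_hinge (a point): Middle of the cover's hinge axis, box x 71, y 0, z 112 mm. The axis runs along the box's y. Axes as the control box.
- cover (a joint): Cover angle, rad: 0 shut, grows as the handle side is lifted up and over towards the tray (1.57 upright). Free hinge: it falls shut below about 1.57 and falls over backwards above it; on the rest it comes to lie at about 1.95 to 2.3 rad. Its stop is at 2.7.
- cover_panel: Clear plastic cover with orange rims, 150 mm from hinge to free edge, 150 mm wide, 35 mm deep skirts on three sides (none at the hinge), about 0.15 kg. Origin at the middle of the hinge axis; shut, its axes are those of the box; it turns about its y. Its flat outer face lies at its z +6 mm.
- cover_handle (a point): Centre of the cover's orange handle: a round bar 20 mm thick, 40 mm long, parallel to the hinge, 176 mm from the hinge axis, 26 mm beyond the cover's free edge, on a stem 20 mm wide at its middle. Best pinched over its two flat ends (40 mm apart along the hinge direction), about which the fingers can turn.
- knob (a joint): Knob angle, rad, positive anticlockwise seen from above; at 0 the white pointer points to the box's -x (handle side). Range -1.6 to 1.6. Holds where it is left (about 0.05 N m of friction). It starts between -0.9 and -0.4.
- knob_grip (a point): Point to grip the knob: on its vertical axis (box x -10, y 0, z 100 mm). The grip is a black bar 60 mm long, 16 mm wide, its top at z 104.5 mm, over a disc of 62 mm diameter whose top is at z 79.5 mm. The point's x axis runs along the bar; the pointer end is its -x end.
- knob_pointer (a point): Point 35 mm from the knob's axis, just beyond the bar's end with the white line: shows where the pointer points.
- set_ring (a joint): Angle of the flat aluminium set ring round the knob, rad, same sense and zero as the knob: the pointer is on the green mark when both joints are equal. Cannot be touched. Lies between 0.15 and 0.55.
- green_mark (a point): Middle of the green mark (10 mm wide) on the set ring, 35 mm from the knob's axis.
- rest: Loose cover rest, about 0.6 kg: dark steel foot 90 (its x) by 110 (its y) by 14 mm, a wooden upright 16 by 50 mm, and on top a round black rubber cross bar 24 mm thick, 90 mm long, along the rest's y, its centre 169 mm over the underside; whole height 181 mm. Origin: centre of the underside. Both ways round are alike.
- rest_bar (a point): Centre of the rest's cross bar; grip it there from above across its 24 mm.
- roll: Grey duct tape roll lying flat, 100 mm wide, 48 mm high. Leave alone.
- pot: White and blue paste pot, 69 mm wide, 41 mm high. Leave alone.
- jar: Clear glass jar with black lid, 62 mm wide, 85 mm high. Leave alone.

How it is judged:
By the outcome, as a careful person would: the job done as asked, in the order asked, and still so for the second after the job is handed in, with the robot touching nothing.
It also fails if it takes over 72 s, if anything falls off the work surface, if the arm or the gripper's body presses on something with over 40 N, if the wrist force passes 120 N, or if a joint passes its speed limit or range.

## Working session

There is one attempt and no reset: what is moved stays moved. The work goes in short steps, Python scripts to look and compute and a tool call to move; the robot and the scene stay as the last step left them, time stands still between calls to the robot, and variables do not carry over. Pictures are saved under pics/ and viewed, at most 10 in all, crops included, and the job is handed in when it is done.

```bash
ls; mkdir -p pics
```

Run:
```python
from cell import arm
import cv2,json
for n in("side","top"):
    d=arm.get_image(n); cv2.imwrite(f"pics/{n}0.png",d["image"])
    print(n,d["fx"],d["fy"],d["cx"],d["cy"],d["distortion"],d["cam_to_world"])
s=arm.observe();print(s)
```

```text
cell.py
pics
side 466.2278818574684 466.2278818574684 253.71313743883675 197.69072057359497 [-0.16659677  0.          0.          0.          0.        ] [[-0.96349426 -0.12231429  0.23815546  0.19098193]
 [-0.26726543  0.49174173 -0.82870939  1.31323789]
 [-0.01574798 -0.86210747 -0.50648072  0.89424507]
 [ 0.          0.          0.          1.        ]]
top 493.3916299289742 493.3916299289742 251.04125647339256 200.63437588137558 [0.05619587 0.         0.         0.         0.        ] [[-0.29884051 -0.85938699  0.41490764 -0.23053034]
 [-0.95427442  0.27247839 -0.12294655  0.23174556]
 [-0.0073947  -0.43267716 -0.9015186   1.83229241]
 [ 0.          0.          0.          1.        ]]
{'clock': 0.1, 'joints': array([-1.28662468,  0.4351365 ,  0.02496705,  1.57401236, -0.01160458,
        1.13402474, -0.07507663]), 'dq': array([ 0.00063986, -0.00181726,  0.00340323, -0.00264476,  0.00011571,
        0.00202831,  0.00151991]), 'joint_efforts': array([ 2.76131192e-03, -6.69120383e+01,  9.87474471e-01, -3.15144324e+01,
       -6.06658682e-02,  3.74746229e-02,  7.03203614e-05]), 'position': array([0.23561727, 0.57837627, 0.22603141]), 'ee_rot': array([-6.03794886e-01, -3.08286601e+00,  2.24243190e-03]), 'force': array([-0.1689976 , -0.00552002, -0.79718445]), 'ft_torque': array([-0.0031455 , -0.0100599 ,  0.02417173]), 'gripper_force': 0.0, 'width': 0.9952194883027592}
```
View pics/side0.png

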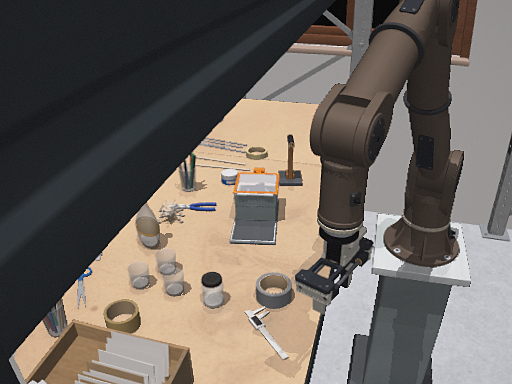

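View pics/top0.png

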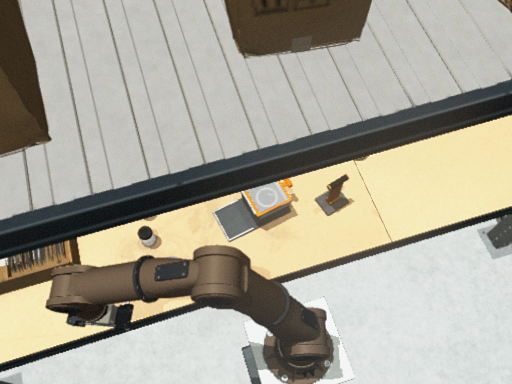

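The side view shows the box at about (255,205) with its tray at (255,232), handle (259,172), and the rest standing at (290,165). In the top view the box is at (267,198), the tray at (237,218) and the rest at (335,195). I'll zoom in next.

Create h.py:
```python
from cell import arm
import cv2,numpy as np
from scipy.spatial.transform import Rotation as R
def cam(n):
    d=arm.get_image(n); d["K"]=np.array([[d["fx"],0,d["cx"]],[0,d["fy"],d["cy"]],[0,0,1]]); d["D"]=np.array(d["distortion"]); d["T"]=np.array(d["cam_to_world"]); return d
def ray(d,uv):
    p=cv2.undistortPoints(np.array([[uv]],float),d["K"],d["D"])[0,0]
    return d["T"][:3,3], d["T"][:3,:3]@np.array([p[0],p[1],1])
def onz(d,uv,z):
    o,v=ray(d,uv); return o+v*(z-o[2])/v[2]
def proj(d,P):
    Ti=np.linalg.inv(d["T"]); return cv2.projectPoints(np.atleast_2d(np.array(P,float)),cv2.Rodrigues(Ti[:3,:3])[0],Ti[:3,3],d["K"],d["D"])[0][:,0]
def tri(d1,u1,d2,u2):
    o1,v1=ray(d1,u1);o2,v2=ray(d2,u2)
    t=np.linalg.lstsq(np.c_[v1,-v2],o2-o1,rcond=None)[0]
    a,b=o1+t[0]*v1,o2+t[1]*v2; return (a+b)/2,np.linalg.norm(a-b)
def totool(P):
    s=arm.observe(); return R.from_rotvec(s["ee_rot"]).inv().apply(np.array(P)-s["position"])
```

Run:
```python
from h import *
s=cv2.imread("pics/side0.png")[130:255,200:330]; t=cv2.imread("pics/top0.png")[165:250,205:360]
a=cv2.resize(s,None,fx=4.6,fy=4.6,interpolation=cv2.INTER_CUBIC)
cv2.imwrite("pics/c1.png",a)
cv2.imwrite("pics/c2.png",cv2.resize(t,None,fx=5,fy=5,interpolation=cv2.INTER_CUBIC))
```

```text
(no output)
```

View pics/c1.png

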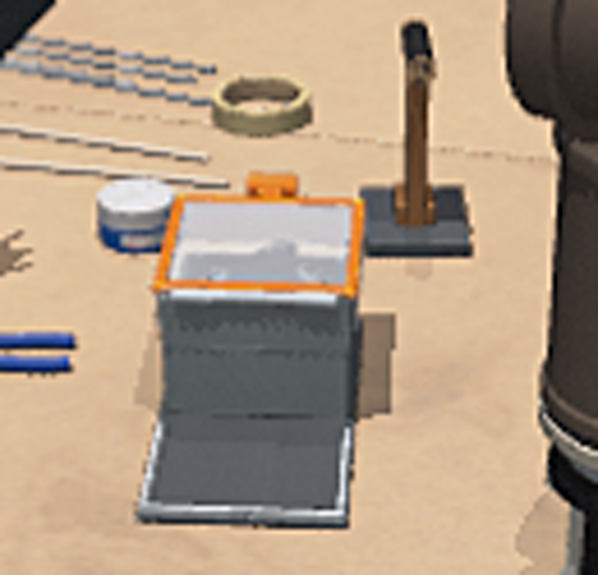

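View pics/c2.png

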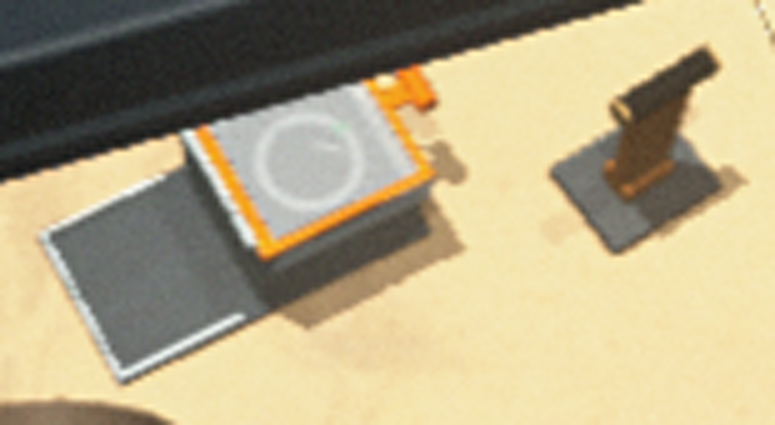

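The side crop shows the cover corners at roughly (155,290), (355,293), (178,198) and (362,200), the tray end at (138,517)–(347,520), and the rest bar at (413,25)–(427,72). The top crop shows the rest bar ends at (617,108) and (708,55), its foot, and the green mark at about (340,128).

Run:
```python
from h import *
S=cam("side");T=cam("top")
s=lambda x,y:(x/4.6+200-.4,y/4.6+130-.4); t=lambda x,y:(x/5+205-.4,y/5+165-.4)
L=[(S,s(155,290),(71,-75,118)),(S,s(356,293),(71,75,118)),(S,s(176,198),(-79,-75,118)),(S,s(363,200),(-79,75,118)),
(S,s(138,516),(199,-74,13)),(S,s(347,516),(199,74,13)),
(T,t(40,237),(199,-74,13)),(T,t(120,380),(199,74,13)),(T,t(265,253),(71,75,118)),(T,t(435,172),(-79,75,118))]
W=np.array([onz(d,u,m[2]/1000) for d,u,m in L]); M=np.array([m for *_,m in L])/1000
def fit(M,W):
    mc,wc=M[:,:2].mean(0),W[:,:2].mean(0); A=(M[:,:2]-mc).T@(W[:,:2]-wc)
    th=np.arctan2(A[0,1]-A[1,0],A[0,0]+A[1,1]); r=np.array([[np.cos(th),-np.sin(th)],[np.sin(th),np.cos(th)]])
    return wc-r@mc,th,(W[:,:2]-wc-(M[:,:2]-mc)@r.T)
for i in (slice(0,6),slice(6,10),slice(0,10)):
    o,th,e=fit(M[i],W[i]); print(o.round(4),round(th,4),(1000*e).round(1).tolist())
# rest
a=onz(T,t(617,108),.169);b=onz(T,t(708,56),.169);print("bar top",a,b,np.linalg.norm(a-b),(a+b)/2)
a2=onz(S,s(427,70),.169);b2=onz(S,s(413,27),.169);print("bar side",a2,b2,np.linalg.norm(a2-b2))
print(tri(S,s(420,48),T,t(662,82)), np.arctan2(*(b-a)[[1,0]]))
for c in [(552,172),(617,243),(720,185)]: print("footT",onz(T,t(*c),.014))
for c in [(365,188),(465,187),(472,244),(360,240)]: print("footS",onz(S,s(*c),.014))
```

```text
[ 0.5736 -0.0548] 1.7722 [[-1.5, -2.3], [2.4, -3.3], [-3.2, 1.4], [0.0, -0.3], [-0.5, 5.5], [2.7, -1.0]]
[ 0.5768 -0.0614] 1.7726 [[-4.3, -1.2], [2.5, 1.3], [3.2, -0.6], [-1.3, 0.6]]
[ 0.5751 -0.0573] 1.775 [[-2.7, 0.1], [1.1, -0.5], [-4.9, 3.8], [-1.7, 2.4], [-1.3, 8.0], [1.7, 1.9], [-2.1, -5.4], [4.7, -2.5], [5.1, -4.4], [0.2, -3.3]]
bar top [ 0.50478222 -0.29066722  0.169     ] [ 0.52552842 -0.37276702  0.169     ] 0.08468047026724139 [ 0.51515532 -0.33171712  0.169     ]
bar side [ 0.49510716 -0.29219618  0.169     ] [ 0.52484417 -0.37908527  0.169     ] 0.0918368327988149
(array([ 0.51089241, -0.32957661,  0.17270133]), np.float64(0.004873001280221404)) -1.3232829030187638
footT [ 0.53438474 -0.26757427  0.014     ]
footT [ 0.45904272 -0.29494228  0.014     ]
footT [ 0.48217987 -0.39329857  0.014     ]
footS [ 0.56296314 -0.36642252  0.014     ]
footS [ 0.47605644 -0.39001255  0.014     ]
footS [ 0.45069176 -0.28592186  0.014     ]
footS [ 0.5454017  -0.26979725  0.014     ]
```

{"method": "nudge_tcp", "body": {
  "rows": "0 0 -0.02 0.15 1;0 0 -0.02 0.15 1;0 0 -0.02 0.15 1;0 0 -0.02 0.15 1;0 0 -0.02 0.15 1;0 0 -0.02 0.15 1;0 0 0 0.04 1;0 0 0 0 1"
}}

```text
clock: 1.0
position: [0.2357, 0.579, 0.3471]
ee_rot: [-1.935, -2.475, -0.001]
force: [0.1, -0.1, -0.9]
width: 1.0
gripper_force: 0.0
```

Run:
```python
from h import *
s=arm.observe();print(s["joints"].round(3)); M=R.from_rotvec(s["ee_rot"]).as_matrix();print(M.round(3)); print(totool([.511,-.331,.30]))
```

```text
[-1.43   0.368  0.238  1.392 -0.086  1.391 -0.948]
[[-0.241  0.97   0.   ]
 [ 0.97   0.241  0.001]
 [ 0.001  0.    -1.   ]]
[-0.94955619  0.04763813  0.04652822]
```

{"method": "nudge_tcp", "body": {
  "rows": "-0.047 0.002 0.002 0 1;-0.047 0.002 0.002 0 1;-0.047 0.002 0.002 0 1;-0.047 0.002 0.002 0 1;-0.047 0.002 0.002 0 1;-0.047 0.002 0.002 0 1;-0.047 0.002 0.002 0 1;-0.047 0.002 0.002 0 1;-0.047 0.002 0.002 0 1;-0.047 0.002 0.002 0 1"
}}

```text
clock: 2.0
position: [0.3685, 0.1254, 0.3263]
ee_rot: [-1.932, -2.477, 0.0]
force: [1.2, 0.5, -0.7]
width: 1.0
gripper_force: 0.0
```

{"method": "nudge_tcp", "body": {
  "rows": "-0.047 0.002 0.002 0 1;-0.047 0.002 0.002 0 1;-0.047 0.002 0.002 0 1;-0.047 0.002 0.002 0 1;-0.047 0.002 0.002 0 1;-0.047 0.002 0.002 0 1;-0.047 0.002 0.002 0 1;-0.047 0.002 0.002 0 1;0 0 0 0 1;0 0 0 0 1"
}}

```text
clock: 3.0
position: [0.4741, -0.2351, 0.3098]
ee_rot: [-1.937, -2.471, 0.003]
force: [0.5, 0.9, -0.0]
width: 1.0
gripper_force: 0.0
```

Run:
```python
from h import *
s=arm.observe();print(s["joints"].round(3)); M=R.from_rotvec(s["ee_rot"]).as_matrix();print(M.round(3)); print(totool([.511,-.331,.25]))
a=cv2.imread
S=cam("side");T=cam("top")
s=cv2.resize(S["image"][130:255,200:330],None,fx=3.2,fy=3.2,interpolation=cv2.INTER_CUBIC);t=cv2.resize(T["image"][165:290,225:350],None,fx=3.2,fy=3.2,interpolation=cv2.INTER_CUBIC)
cv2.imwrite("pics/c3.png",np.hstack([s,t[:len(s)]]))
```

```text
[-0.41   0.297  1.017  1.728 -0.262  1.265  0.909]
[[-0.239  0.971 -0.002]
 [ 0.971  0.239 -0.001]
 [-0.    -0.003 -1.   ]]
[-0.10192165  0.01314497  0.0597355 ]
```

View pics/c3.png

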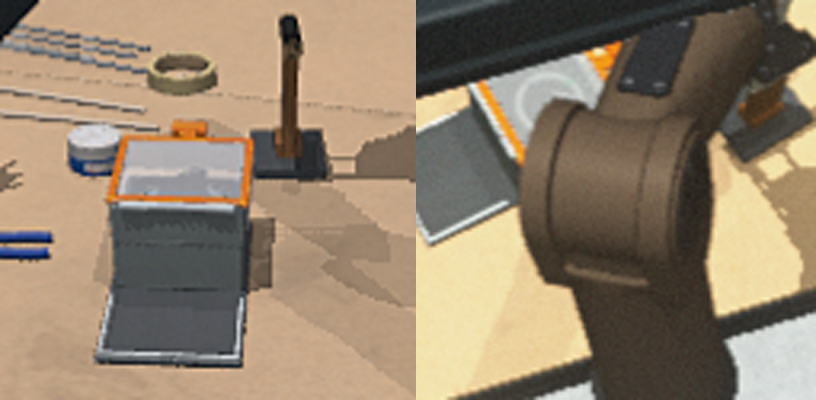

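The side view shows the rest untouched at about (290,85) in the crop. The gripper is still outside that crop, and the arm hides part of the top view. I'll move over the bar next.

{"method": "nudge_tcp", "body": {
  "rows": "-0.03 0.004 0.02 0 1;-0.03 0.004 0.02 0 1;-0.03 0.004 0.015 0 1;-0.012 0.001 0 0 1;0 0 0 0 1;0 0 0 0 1"
}}

```text
clock: 3.7
position: [0.5127, -0.3278, 0.2565]
ee_rot: [1.932, 2.477, 0.002]
force: [1.0, -0.5, 1.0]
width: 0.999
gripper_force: 0.0
```

Run:
```python
from h import *
s=arm.observe();print(s["joints"].round(3)); print(totool([.511,-.331,.15]))
S=cam("side");T=cam("top")
P=s["position"]; print(proj(S,[P]),proj(T,[P]))
s=cv2.resize(S["image"][100:200,250:350],None,fx=4,fy=4,interpolation=cv2.INTER_CUBIC);t=cv2.resize(T["image"][140:240,290:390],None,fx=4,fy=4,interpolation=cv2.INTER_CUBIC)
cv2.imwrite("pics/c4.png",np.hstack([s,t]))
```

```text
[-0.126  0.499  0.933  1.623 -0.421  1.234  1.137]
[-0.00274627 -0.00250452  0.10646653]
[[290.24995741 119.58569592]] [[340.00757317 170.5664511 ]]
```

View pics/c4.png

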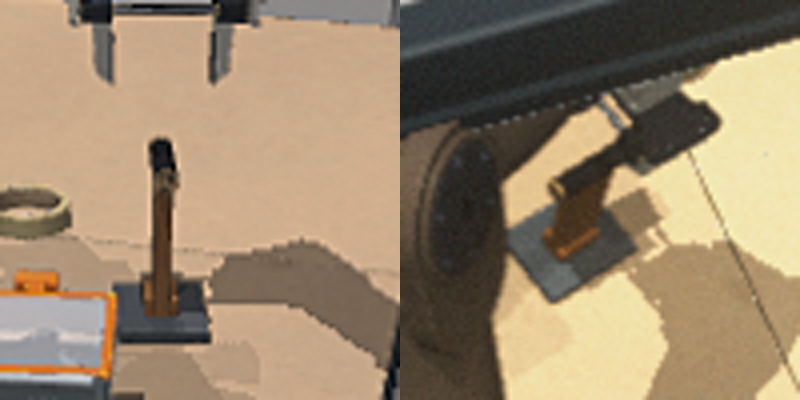

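The fingers straddle the bar in the side view: the finger midpoint is at about x=160 in the crop and the bar is at 160. I'll descend and grip.

{"method": "nudge_tcp", "body": {
  "rows": "-0.003 -0.002 0.03 0 1;0 0 0.03 0 1;0 0 0.025 0 1;0 0 0.02 0 1;0 0 0 0 1;0 0 0 0 0.1;0 0 0 0 0.1;0 0 0 0 0.1;0 0 0 0 0.1;0 0 0 0 0.1",
  "squeeze": 40
}}

```text
clock: 4.8
position: [0.5112, -0.3328, 0.1512]
ee_rot: [1.934, 2.475, 0.0]
force: [0.2, -0.6, 0.1]
width: 0.616
gripper_force: 0.0
```

{"method": "nudge_tcp", "body": {
  "rows": "0 0 0 0 0.1;0 0 0 0 0.1;0 0 -0.01 0 0.1;0 0 -0.02 0 0.1;0 0 -0.03 0 0.1;0 0 -0.03 0 0.1;0 0 -0.03 0 0.1;0 0 -0.03 0 0.1;0 0 0 0 0.1"
}}

```text
clock: 5.7
position: [0.512, -0.3346, 0.3055]
ee_rot: [1.931, 2.469, 0.001]
force: [-0.6, -1.2, 0.4]
width: 0.103
gripper_force: 0.0
```

Run:
```python
from h import *
s=arm.observe();print(s["joints"].round(3)); M=R.from_rotvec(s["ee_rot"]).as_matrix();print(M.round(3)); 
o=np.array([.5745,-.0575]);th=1.773;ex=np.array([np.cos(th),np.sin(th)]);print(o+.14*ex)
S=cam("side");T=cam("top")
s=cv2.resize(S["image"][80:180,250:350],None,fx=4,fy=4,interpolation=cv2.INTER_CUBIC)
t=cv2.resize(T["image"][140:240,290:390],None,fx=4,fy=4,interpolation=cv2.INTER_CUBIC)
cv2.imwrite("pics/c5.png",np.hstack([s,t]))
```

```text
[-0.129  0.467  0.959  1.544 -0.391  1.328  1.115]
[[-0.241  0.971  0.006]
 [ 0.971  0.241 -0.004]
 [-0.005  0.005 -1.   ]]
[0.546384  0.0796477]
```

View pics/c5.png

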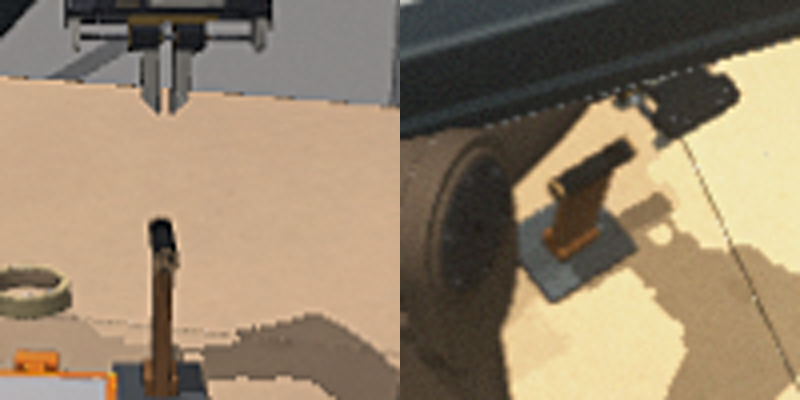

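The grip was taken too early: the fingers needed longer to close, so they passed up over the bar. The rest is still standing in place at (160,250) in the crop. I'll redo it with more closing time.

{"method": "nudge_tcp", "body": {
  "rows": "0 0 0 0 0.7;0 0 0 0 0.7;0 0 0 0 0.7;0 0 0 0 0.7;0 0 0 0 0.7;0 0 0.03 0 0.7;0 0 0.03 0 0.7;0 0.001 0.025 0 0.7;0 0 0 0 0.7"
}}

```text
clock: 6.7
position: [0.5108, -0.3308, 0.2126]
ee_rot: [-1.931, -2.471, 0.001]
force: [-0.5, 0.6, 0.2]
width: 0.7
gripper_force: 0.0
```

Run:
```python
from h import *
print(totool([.511,-.331,.151]))
```

```text
[-0.0004763   0.00036179  0.06164173]
```

{"method": "nudge_tcp", "body": {
  "rows": "0 0 0.03 0 0.7;0 0 0.025 0 0.7;0 0 0.006 0 0.7;0 0 0 0 0.1;0 0 0 0 0.1;0 0 0 0 0.1;0 0 0 0 0.1;0 0 0 0 0.1;0 0 0 0 0.1;0 0 0 0 0.1",
  "squeeze": 40
}}

```text
clock: 7.7
position: [0.5117, -0.3326, 0.155]
ee_rot: [-1.935, -2.475, 0.0]
force: [-2.8, 0.3, 5.4]
width: 0.254
gripper_force: 39.8
```

{"method": "nudge_tcp", "body": {
  "rows": "0 0 0 0 0.1;0 0 0 0 0.1;0 0 0 0 0.1"
}}

```text
clock: 8.0
position: [0.5117, -0.3326, 0.155]
ee_rot: [-1.935, -2.475, 0.0]
force: [-2.2, 0.7, 5.6]
width: 0.252
gripper_force: 39.8
```

{"method": "nudge_tcp", "body": {
  "rows": "0 0 -0.01 0 0.1;0 0 -0.03 0 0.1;0 0 -0.03 0 0.1;0 0 -0.03 0 0.1;0 0 -0.03 0 0.1;0 0 -0.03 0 0.1;0 0 0 0 0.1;0 0 0 0 0.1"
}}

```text
clock: 8.8
position: [0.512, -0.3322, 0.3142]
ee_rot: [1.934, 2.475, 0.0]
force: [-0.8, 0.8, -7.0]
width: 0.251
gripper_force: 39.8
```

Run:
```python
from h import *
s=arm.observe();print(s["joints"].round(3)); print(totool([.5464,.0796,.30]))
```

```text
[-0.131  0.464  0.962  1.526 -0.385  1.353  1.108]
[0.39129416 0.13286916 0.014299  ]
```

{"method": "nudge_tcp", "body": {
  "rows": "0.02 0.007 0 0 0.1;0.03 0.01 0 0 0.1;0.04 0.0136 0 0 0.1;0.04 0.0136 0 0 0.1;0.04 0.0136 0 0 0.1;0.04 0.0136 0 0 0.1;0.04 0.0136 0 0 0.1;0.04 0.0136 0 0 0.1;0.04 0.0136 0 0 0.1;0.03 0.01 0 0 0.1"
}}

```text
clock: 9.8
position: [0.5424, 0.0503, 0.3125]
ee_rot: [-1.929, -2.476, 0.003]
force: [0.5, 2.0, -5.9]
width: 0.249
gripper_force: 39.8
```

{"method": "nudge_tcp", "body": {
  "rows": "0.02 0.007 0 0 0.1;0.011 0.004 0 -0.08 0.1;0 0 0 -0.15 0.1;0 0 0 -0.15 0.1;0 0 0 -0.15 0.1;0 0 0 -0.15 0.1;0 0 0 -0.15 0.1;0 0 0 -0.15 0.1;0 0 0 -0.15 0.1;0 0 0 -0.15 0.1"
}}

```text
clock: 10.8
position: [0.5455, 0.0793, 0.3124]
ee_rot: [-0.063, -3.137, 0.002]
force: [0.0, -0.4, -4.8]
width: 0.25
gripper_force: 39.8
```

{"method": "nudge_tcp", "body": {
  "rows": "0 0 0 -0.15 0.1;0 0 0 -0.1 0.1;0 0 0 0 0.1;0 0 0 0 0.1"
}}

```text
clock: 11.2
position: [0.5461, 0.0791, 0.3133]
ee_rot: [0.313, -3.123, 0.001]
force: [0.4, 0.7, -5.8]
width: 0.252
gripper_force: 39.8
```

Run:
```python
from h import *
s=arm.observe();print(s["joints"].round(3),s["force"]); print(totool([.5464,.0796,.16]));print(R.from_rotvec(s["ee_rot"]).as_matrix().round(3))
M=R.from_rotvec(s["ee_rot"]).as_matrix();print(np.arctan2(M[1,1],M[0,1]))
```

```text
[-0.723  0.275  0.633  1.654 -0.169  1.27   1.714] [ 0.42940519  0.73905229 -5.83821434]
[-0.00077974  0.0003904   0.15331276]
[[-0.98  -0.199 -0.002]
 [-0.199  0.98  -0.001]
 [ 0.002 -0.    -1.   ]]
1.770741339188129
```

Run:
```python
from h import *
S=cam("side");T=cam("top")
s=lambda x,y:(x/4.6+200-.4,y/4.6+130-.4); t=lambda x,y:(x/5+205-.4,y/5+165-.4)
for a,b in [((138,516),(40,237)),((347,516),(120,380)),((356,293),(265,253)),((363,200),(435,172))]: print(tri(S,s(*a),T,t(*b)))
o=np.array([.5745,-.0575]);th=1.773
def W(p,o=o,th=th): c,q=np.cos(th),np.sin(th); p=np.array(p,float)/1000; return np.c_[o[0]+c*p[:,0]-q*p[:,1],o[1]+q*p[:,0]+c*p[:,1],p[:,2]]
st=arm.observe(); P=st["position"]
foot=W([(45,55,158),(45,-55,158),(-45,-55,158),(-45,55,158)],P[:2])
tray=W([(199,74,13),(199,-74,13),(71,-74,13),(71,74,13)]);cov=W([(71,75,118),(71,-75,118),(-79,-75,118),(-79,75,118)])
out=[]
for d,(x0,y0) in ((S,(205,120)),(T,(200,165))):
    k=4; im=cv2.resize(d["image"][y0:y0+150,x0:x0+100],None,fx=k,fy=k,interpolation=cv2.INTER_CUBIC)
    for q,c in ((foot,(255,0,255)),(tray,(0,255,0)),(cov,(255,255,0))):
        for p in (proj(d,q)-[x0,y0]+.5)*k: cv2.circle(im,tuple(int(v) for v in p),3,c,1)
    out.append(im)
cv2.imwrite("pics/c6.png",np.hstack(out))
```

```text
(array([0.61046912, 0.14665827, 0.00224491]), np.float64(0.0007825826238045259))
(array([0.4663873 , 0.11994668, 0.01025617]), np.float64(0.0029825367038627446))
(array([ 0.49094316, -0.00753093,  0.11640492]), np.float64(0.003792022501333143))
(array([ 0.51818734, -0.15381244,  0.11498395]), np.float64(0.0017806781838978303))
```

View pics/c6.png

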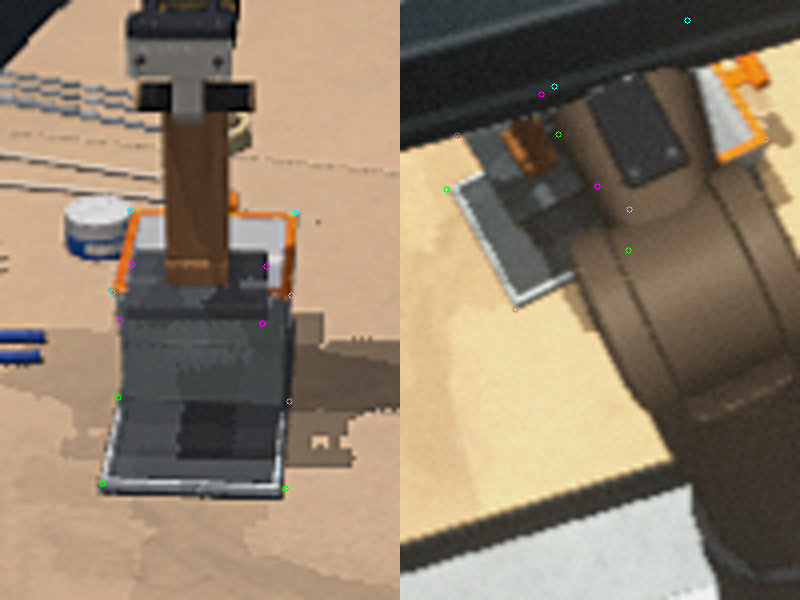

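The overlay matches in the side view: the tray's near corners are at (102,485) and (284,488). The foot hangs about 5 crop px to the right of its predicted place, and in the top view the tray is shifted slightly towards -y. I'll correct by about (+4, -3.5) mm and lower.

{"method": "nudge_tcp", "body": {
  "rows": "-0.0032 -0.0041 0.02 0 0.1;0 0 0.03 0 0.1;0 0 0.03 0 0.1;0 0 0.03 0 0.1;0 0 0.02 0 0.1;0 0 0.01 0 0.1;0 0 0.005 0 0.1;0 0 0 0 0.1;0 0 0 0 0.1"
}}

```text
clock: 12.2
position: [0.5515, 0.0759, 0.1707]
ee_rot: [-0.318, 3.124, 0.0]
force: [0.8, -0.2, -5.8]
width: 0.251
gripper_force: 39.8
```

{"method": "nudge_tcp", "body": {
  "rows": "0 0 0.003 0 0.1;0 0 0.002 0 0.1;0 0 0.002 0 0.1;0 0 0 0 0.1"
}}

```text
clock: 12.6
position: [0.5507, 0.0758, 0.1625]
ee_rot: [0.318, -3.125, -0.0]
force: [-0.2, -0.4, -6.9]
width: 0.25
gripper_force: 39.8
```

{"method": "nudge_tcp", "body": {
  "rows": "0 0 0.002 0 0.1;0 0 0 0 0.1;0 0 0 0 0.1"
}}

```text
clock: 12.9
position: [0.5513, 0.0756, 0.1611]
ee_rot: [-0.318, 3.125, -0.0]
force: [-0.1, -0.7, -0.8]
width: 0.249
gripper_force: 39.8
```

{"method": "nudge_tcp", "body": {
  "rows": "0 0 0.002 0 0.1;0 0 0 0 0.1;0 0 0 0 0.1"
}}

```text
clock: 13.2
position: [0.5519, 0.0746, 0.1607]
ee_rot: [-0.316, 3.123, -0.0]
force: [-5.0, -4.6, 15.4]
width: 0.253
gripper_force: 39.8
```

{"method": "nudge_tcp", "body": {
  "rows": "0 0 -0.002 0 0.1;0 0 0 0 0.5;0 0 0 0 0.5;0 0 0 0 0.5;0 0 0 0 0.5;0 0 -0.02 0 0.8;0 0 -0.04 0 0.8;0 0 -0.04 0 0.8;0 0 -0.04 0 0.8;0 0 0 0 0.8"
}}

```text
clock: 14.2
position: [0.5535, 0.0757, 0.306]
ee_rot: [-0.317, 3.117, 0.002]
force: [0.6, -0.7, 0.3]
width: 0.798
gripper_force: 0.0
```

Run:
```python
from h import *
o=np.array([.5745,-.0575]);th=1.773
print(o+np.array([np.cos(th),np.sin(th)])*-.105)
s=arm.observe(); print(s["joints"].round(3))
S=cam("side");T=cam("top")
# orange mask: handle vs rim
for n,d in (("S",S),("T",T)):
    h=cv2.cvtColor(d["image"],cv2.COLOR_BGR2HSV); m=cv2.inRange(h,(5,170,150),(18,255,255)); 
    k=cv2.morphologyEx(m,cv2.MORPH_OPEN,np.ones((3,3)))
    nn,l,st,c=cv2.connectedComponentsWithStats(k); print(n,[(st[i].tolist(),c[i].round(1).tolist()) for i in range(1,nn) if st[i][4]>12])
out=[]
for d,(x0,y0) in ((S,(205,120)),(T,(205,160))):
    k=4; out.append(cv2.resize(d["image"][y0:y0+150,x0:x0+100],None,fx=k,fy=k,interpolation=cv2.INTER_CUBIC))
cv2.imwrite("pics/c7.png",np.hstack(out))
```

```text
[ 0.595587   -0.16036077]
[-0.713  0.286  0.637  1.661 -0.18   1.245  1.735]
S [([255, 168, 9, 6, 42], [258.6, 170.1])]
T [([283, 179, 8, 7, 48], [286.6, 182.4])]
```

View pics/c7.png

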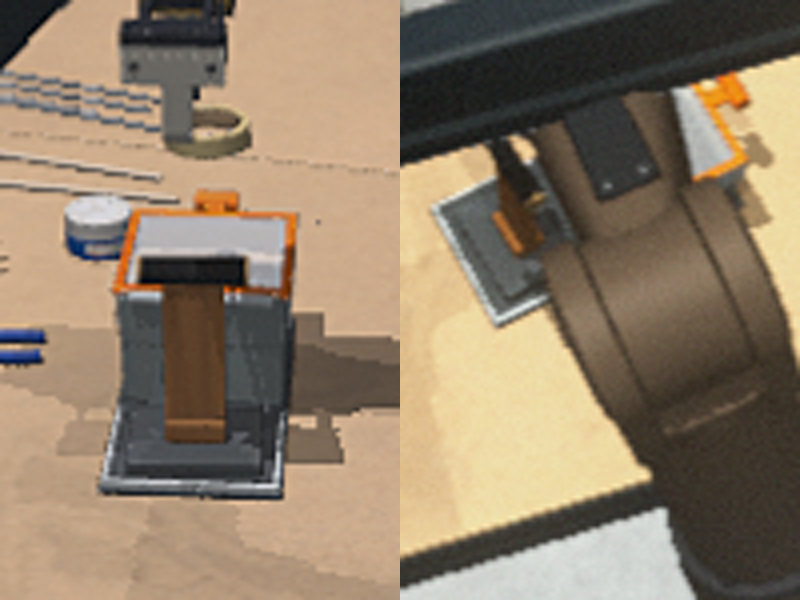

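The rest stands upright in the tray with its bar parallel to the hinge: bar at (192,270), foot at (195,455) inside the lips. The handle is at (217,202) in the side crop and (735,88) in the top crop.

{"method": "nudge_tcp", "body": {
  "rows": "0 0 -0.01 0.15 1;0 0 0 0.15 1;0 0 0 0.15 1;0 0 0 0.15 1;0 0 0 0.15 1;0 0 0 0.15 1;0 0 0 0.15 1;0 0 0 0.15 1;0 0 0 0.15 1;0 0 0 0.15 1"
}}

```text
clock: 15.3
position: [0.55, 0.0759, 0.3091]
ee_rot: [-1.904, -2.497, 0.003]
force: [-0.1, 0.4, 0.1]
width: 1.003
gripper_force: 0.0
```

{"method": "nudge_tcp", "body": {
  "rows": "0 0 0 0.07 1;0 0 0 0 1"
}}

```text
clock: 15.5
position: [0.5501, 0.076, 0.3092]
ee_rot: [-1.984, -2.434, 0.004]
force: [-0.6, 0.6, 0.0]
width: 1.001
gripper_force: 0.0
```

Run:
```python
from h import *
S=cam("side");T=cam("top")
print(tri(S,(258.7,169.6),T,(288.4,181.8)))
for z in (.1,.112,.12): print(onz(S,(258.7,169.6),z),onz(T,(288.4,181.8),z))
s=arm.observe(); print(s["joints"].round(3)); M=R.from_rotvec(s["ee_rot"]).as_matrix();print(np.arctan2(M[1,1],M[0,1])); print(totool([.596,-.160,.2]))
```

```text
(array([ 0.59523693, -0.1675118 ,  0.11241369]), np.float64(0.0003761256647467794))
[ 0.60187051 -0.19117401  0.1       ] [ 0.60098707 -0.17037853  0.1       ]
[ 0.59566252 -0.16844433  0.112     ] [ 0.59522695 -0.16759292  0.112     ]
[ 0.59152386 -0.1532912   0.12      ] [ 0.59138687 -0.16573585  0.12      ]
[-0.948  0.356  0.997  1.668 -0.309  1.289  0.314]
0.20630700503191882
[-0.24018884 -0.00346291  0.10981736]
```

{"method": "nudge_tcp", "body": {
  "rows": "-0.035 -0.001 0 0 0.8;-0.04 -0.001 0.01 0 0.8;-0.04 -0.001 0.02 0 0.8;-0.04 -0.001 0.02 0 0.8;-0.04 0 0.02 0 0.8;-0.04 0 0.02 0 0.8;-0.01 0 0.02 0 0.8;0 0 0.02 0 0.8;0 0 0 0 0.8;0 0 0 0 0.8"
}}

```text
clock: 16.6
position: [0.5963, -0.1647, 0.1807]
ee_rot: [-1.982, -2.436, 0.001]
force: [-0.3, 0.1, 0.6]
width: 0.798
gripper_force: 0.0
```

Run:
```python
from h import *
s=arm.observe(); print(s["joints"].round(3)); print(totool([.5955,-.166,.097]))
S=cam("side");T=cam("top"); out=[]
for d,(x0,y0) in ((S,(205,100)),(T,(235,140))):
    k=4; out.append(cv2.resize(d["image"][y0:y0+100,x0:x0+100],None,fx=k,fy=k,interpolation=cv2.INTER_CUBIC))
cv2.imwrite("pics/c8.png",np.hstack(out))
```

```text
[-0.377  0.582  0.874  1.694 -0.492  1.102  0.851]
[-0.00114033 -0.00101279  0.08367713]
```

View pics/c8.png

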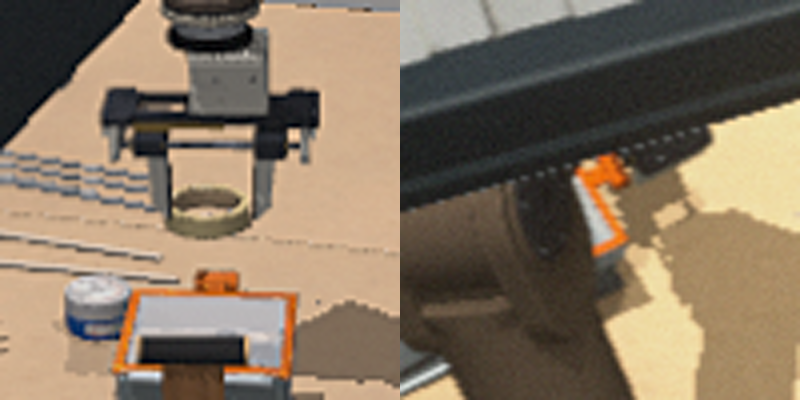

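The fingers straddle the handle in the side view: finger tips at (165,205) and (262,205), handle at (217,282). I'll descend and pinch. That was the last permitted view, so everything from here is checked numerically.

{"method": "nudge_tcp", "body": {
  "rows": "-0.001 -0.001 0.03 0 0.7;0 0 0.03 0 0.7;0 0 0.015 0 0.7;0 0 0.008 0 0.6;0 0 0 0 0.35;0 0 0 0 0.35;0 0 0 0 0.35;0 0 0 0 0.35;0 0 0 0 0.35;0 0 0 0 0.35",
  "squeeze": 25
}}

```text
clock: 17.7
position: [0.5934, -0.167, 0.0986]
ee_rot: [-1.984, -2.432, 0.003]
force: [-9.1, 0.3, 3.7]
width: 0.433
gripper_force: 25.0
```

{"method": "nudge_tcp", "body": {
  "rows": "0 0 0 0 0.35;0 0 0 0 0.35"
}}

```text
clock: 17.9
position: [0.5935, -0.167, 0.0986]
ee_rot: [-1.984, -2.432, 0.003]
force: [-9.2, -0.0, 4.3]
width: 0.429
gripper_force: 25.0
```

Run:
```python
from h import *
import numpy as np
s=arm.observe(); P=s["position"].copy(); print(P,s["joints"].round(3),s["force"])
# arc in tool axes about hinge at distance .176 (tool x ~ -? )
M=R.from_rotvec(s["ee_rot"]).as_matrix(); ex=np.array([np.cos(1.773),np.sin(1.773),0]); print("tool axes of box x",M.T@ex)
a=np.linspace(0,2.2,23); pts=np.c_[-.176*np.cos(a),.176*np.sin(a)]; print((np.diff(pts,axis=0)*1000).round(1).tolist())
```

```text
[ 0.59346904 -0.16700225  0.09858216] [-0.327  0.667  0.804  1.777 -0.577  0.953  0.921] [-9.16362299 -0.02580698  4.26350319]
tool axes of box x [9.99999500e-01 1.04893639e-04 9.94204075e-04]
[[0.9, 17.6], [2.6, 17.4], [4.4, 17.0], [6.0, 16.5], [7.7, 15.8], [9.2, 15.0], [10.6, 14.0], [12.0, 12.9], [13.2, 11.6], [14.3, 10.2], [15.3, 8.8], [16.1, 7.2], [16.7, 5.5], [17.2, 3.9], [17.5, 2.1], [17.6, 0.4], [17.5, -1.4], [17.3, -3.1], [16.9, -4.8], [16.3, -6.5], [15.6, -8.1], [14.7, -9.6]]
```

{"method": "nudge_tcp", "body": {
  "rows": "0.0002 -0.002 -0.009 0 0.35;0.0007 0 -0.0088 0 0.35;0.0026 0 -0.0174 0 0.35;0.0044 0 -0.017 0 0.35;0.006 0 -0.0165 0 0.35;0.0077 0 -0.0158 0 0.35;0.0092 0 -0.015 0 0.35;0.0106 0 -0.014 0 0.35"
}}

```text
clock: 18.7
position: [0.5855, -0.1253, 0.2129]
ee_rot: [1.983, 2.435, 0.001]
force: [-1.5, 1.4, -3.4]
width: 0.434
gripper_force: 25.0
```

Run:
```python
from h import *
s=arm.observe();print(s["joints"].round(3),s["force"].round(1)); ex=np.array([np.cos(1.773),np.sin(1.773),0]); d=s["position"]-[.5935,-.167,.0986]; r=d@ex-.176; print(d@ex,d[2],"r",np.hypot(r,d[2]),"th",np.arctan2(d[2],-r))
```

```text
[-0.483  0.52   0.915  1.709 -0.449  1.137  0.766] [-1.5  1.4 -3.4]
0.04249297375709768 0.114253606033794 r 0.17572140606069717 th 0.7078442600408937
```

{"method": "nudge_tcp", "body": {
  "rows": "0.012 0 -0.0129 0 0.35;0.0132 0 -0.0116 0 0.35;0.0143 0 -0.0102 0 0.35;0.0153 0 -0.0088 0 0.35;0.0161 0 -0.0072 0 0.35;0.0167 0 -0.0055 0 0.35;0.0172 0 -0.0039 0 0.35;0.0088 0 -0.001 0 0.35;0.0088 0 -0.0011 0 0.35;0 0 0 0 0.35"
}}

```text
clock: 19.7
position: [0.5629, -0.0046, 0.2755]
ee_rot: [1.978, 2.435, 0.006]
force: [5.8, -0.8, 3.1]
width: 0.434
gripper_force: 25.0
```

Run:
```python
from h import *
s=arm.observe();print(s["joints"].round(3),s["force"].round(1),s["ft_torque"].round(2)); ex=np.array([np.cos(1.773),np.sin(1.773),0]); d=s["position"]-[.5935,-.167,.0986]; r=d@ex-.176; print(d@ex,d[2],"r",np.hypot(r,d[2]),"th",np.arctan2(d[2],-r))
a=np.arange(1.5,2.26,.05); pts=np.c_[-.176*np.cos(a),.176*np.sin(a)]; print((np.diff(pts,axis=0)*1000).round(1).tolist())
```

```text
[-0.784  0.397  0.989  1.713 -0.353  1.218  0.498] [ 5.8 -0.8  3.1] [-0.15 -1.29 -0.22]
0.165272070972977 0.1768995657334347 r 0.17722456042514714 th 1.5102263276563006
[[8.8, 0.4], [8.8, -0.0], [8.8, -0.5], [8.8, -0.9], [8.7, -1.4], [8.6, -1.8], [8.5, -2.2], [8.4, -2.6], [8.3, -3.1], [8.1, -3.5], [7.9, -3.9], [7.7, -4.3], [7.5, -4.6], [7.2, -5.0], [7.0, -5.4]]
```

{"method": "nudge_tcp", "body": {
  "rows": "0.0088 0 -0.0003 0 0.35;0.0088 0 0 0 0.35;0.0088 0 0.0005 0 0.35;0.0088 0 0.0009 0 0.35;0.0087 0 0.0014 0 0.35;0.0086 0 0.0018 0 0.35;0.0085 0 0.0022 0 0.35;0.0084 0 0.0026 0 0.35;0.0083 0 0.0031 0 0.35;0.0081 0 0.0035 0 0.35"
}}

```text
clock: 20.7
position: [0.5472, 0.0793, 0.2601]
ee_rot: [1.979, 2.432, 0.011]
force: [12.1, 2.1, 2.1]
width: 0.43
gripper_force: 25.0
```

Run:
```python
from h import *
s=arm.observe();print(s["joints"].round(3),s["force"].round(1),s["ft_torque"].round(2)); ex=np.array([np.cos(1.773),np.sin(1.773),0]); d=s["position"]-[.5935,-.167,.0986]; r=d@ex-.176; print(d@ex,d[2],"r",np.hypot(r,d[2]),"th",np.arctan2(d[2],-r))
```

```text
[-0.95   0.388  0.989  1.763 -0.352  1.171  0.347] [12.1  2.1  2.1] [ 0.14 -2.35 -0.17]
0.250627348868522 0.16151457353399937 r 0.1779218892183134 th 2.0036233814626163
```

{"method": "nudge_tcp", "body": {
  "rows": "0.004 0.003 0.0019 0 0.35;0.004 0 0.002 0 0.35;0.0039 0 0.0021 0 0.35;0.0038 0 0.0022 0 0.35;0 0 0 0 0.35"
}}

```text
clock: 21.2
position: [0.5442, 0.096, 0.2509]
ee_rot: [1.981, 2.437, 0.006]
force: [1.2, 3.7, 7.3]
width: 0.434
gripper_force: 25.0
```

Run:
```python
from h import *
s=arm.observe();print(s["force"].round(1),s["ft_torque"].round(2)); ex=np.array([np.cos(1.757),np.sin(1.757),0]); d=s["position"]-[.5935,-.167,.0986]; r=d@ex-.176; print(d@ex,d[2],"r",np.hypot(r,d[2]),"th",np.arctan2(d[2],-r))
```

```text
[1.2 3.7 7.3] [ 0.54 -0.14 -0.28]
0.2675342255414307 0.15227094671463068 r 0.17766529109209656 th 2.112044323834204
```

{"method": "nudge_tcp", "body": {
  "rows": "0.002 0 0.0013 0 0.35;0.002 0 0.0013 0 0.35;0 0 0 0 0.35"
}}

```text
clock: 21.5
position: [0.5435, 0.0997, 0.2484]
ee_rot: [1.981, 2.437, 0.006]
force: [1.7, 4.8, 7.6]
width: 0.431
gripper_force: 25.0
```

```bash
python3 - <<'E'
from h import *
s=arm.observe();print(s["force"].round(1),s["ft_torque"].round(2)); ex=np.array([np.cos(1.757),np.sin(1.757),0]); d=s["position"]-[.5935,-.167,.0986]; r=d@ex-.176; print(d@ex,d[2],"r",np.hypot(r,d[2]),"th",np.arctan2(d[2],-r))
E
```

```text
[1.7 4.8 7.6] [ 0.64 -0.14 -0.26]
0.2713271711720998 0.14983676569114826 r 0.1775903317088486 th 2.1374139150615075
```

{"method": "nudge_tcp", "body": {
  "rows": "0.002 0 0.0013 0 0.35;0.0015 0 0.0013 0 0.35;0 0 0 0 0.35"
}}

```text
clock: 21.8
position: [0.5428, 0.1034, 0.2459]
ee_rot: [1.981, 2.437, 0.007]
force: [1.1, 4.6, 9.0]
width: 0.431
gripper_force: 25.0
```

Run:
```python
from h import *
s=arm.observe();print(s["force"].round(1),s["ft_torque"].round(2)); ex=np.array([np.cos(1.757),np.sin(1.757),0]); d=s["position"]-[.5935,-.167,.0986]; r=d@ex-.176; print(d@ex,d[2],"r",np.hypot(r,d[2]),"th",np.arctan2(d[2],-r))
```

```text
[1.1 4.6 9. ] [ 0.77 -0.03 -0.22]
0.2750688065285004 0.14731795400638267 r 0.17753086492102754 th 2.1628147591024147
```

{"method": "nudge_tcp", "body": {
  "rows": "0.0025 0 0 0 0.35;0.0018 0 0.0013 0 0.35;0 0 0 0 0.35"
}}

```text
clock: 22.1
position: [0.5423, 0.1059, 0.2442]
ee_rot: [1.982, 2.434, 0.005]
force: [5.5, 0.8, 4.0]
width: 0.429
gripper_force: 25.0
```

```bash
python3 - <<'E'
from h import *
s=arm.observe();print(s["force"].round(1),s["ft_torque"].round(2)); ex=np.array([np.cos(1.757),np.sin(1.757),0]); d=s["position"]-[.5935,-.167,.0986]; r=d@ex-.176; print(d@ex,d[2],"r",np.hypot(r,d[2]),"th",np.arctan2(d[2],-r))
E
```

```text
[5.5 0.8 4. ] [-0.06 -1.01 -0.2 ]
0.27763799521800486 0.14561705424918137 r 0.17757986530050138 th 2.180166240134842
```

{"method": "nudge_tcp", "body": {
  "rows": "0.002 0 0.0013 0 0.35;0.0015 0 0.0013 0 0.35;0 0 0 0 0.35"
}}

```text
clock: 22.4
position: [0.5417, 0.1093, 0.2418]
ee_rot: [1.982, 2.434, 0.005]
force: [5.3, 0.9, 6.4]
width: 0.433
gripper_force: 25.0
```

Run:
```python
from h import *
s=arm.observe();print(s["force"].round(1),s["ft_torque"].round(2)); ex=np.array([np.cos(1.757),np.sin(1.757),0]); d=s["position"]-[.5935,-.167,.0986]; r=d@ex-.176; print(d@ex,d[2],"r",np.hypot(r,d[2]),"th",np.arctan2(d[2],-r))
```

```text
[5.3 0.9 6.4] [-0.06 -0.96 -0.22]
0.2810760378707093 0.14315996930275152 r 0.17758308068442638 th 2.2039632081214338
```

{"method": "nudge_tcp", "body": {
  "rows": "0.002 0 0.0013 0 0.35;0.0015 0 0.0013 0 0.35;0 0 0 0 0.35"
}}

```text
clock: 22.7
position: [0.541, 0.1127, 0.2392]
ee_rot: [1.982, 2.434, 0.005]
force: [4.8, 1.4, 6.0]
width: 0.436
gripper_force: 25.0
```

```bash
python3 - <<'E'
from h import *
s=arm.observe();print(s["force"].round(1),s["ft_torque"].round(2)); ex=np.array([np.cos(1.757),np.sin(1.757),0]); d=s["position"]-[.5935,-.167,.0986]; r=d@ex-.176; print(d@ex,d[2],"r",np.hypot(r,d[2]),"th",np.arctan2(d[2],-r))
E
```

```text
[4.8 1.4 6. ] [-0.1  -0.97 -0.2 ]
0.28456260454092436 0.14060437961043662 r 0.17763848307825897 th 2.228300804234611
```

{"method": "nudge_tcp", "body": {
  "rows": "0.0018 0 0.0015 0 0.35;0.0015 0 0.0012 0 0.35;0 0 0 0 0.35"
}}

```text
clock: 23.0
position: [0.5404, 0.116, 0.2365]
ee_rot: [1.982, 2.434, 0.005]
force: [5.4, 1.1, 5.3]
width: 0.437
gripper_force: 25.0
```

```bash
python3 - <<'E'
from h import *
s=arm.observe();print(s["force"].round(1),s["ft_torque"].round(2)); ex=np.array([np.cos(1.757),np.sin(1.757),0]); d=s["position"]-[.5935,-.167,.0986]; r=d@ex-.176; print(d@ex,d[2],"r",np.hypot(r,d[2]),"th",np.arctan2(d[2],-r))
E
```

```text
[5.4 1.1 5.3] [-0.06 -1.02 -0.18]
0.2879125492343551 0.13792794702891711 r 0.17761907906456367 th 2.2524403753656808
```

Run:
```python
from h import *
S=cam("side");T=cam("top");s=arm.observe();P=s["position"]+[0,0,.0138]
ex=np.array([np.cos(1.757),np.sin(1.757),0]);ey=np.array([-ex[1],ex[0],0]);H=np.array([.5609,.006,.112])
for n,d in (("S",S),("T",T)):
    print(n,"handle",proj(d,[P,P+.02*ey,P-.02*ey]).round(1).tolist())
    for th in (2.1,2.2,2.25,2.3):
        u=-np.cos(th)*ex+[0,0,np.sin(th)]; print(th,"edge corners",proj(d,[H+.15*u+.075*ey,H+.15*u-.075*ey,H+.075*ey,H-.075*ey]).round(0).tolist())
    h=cv2.cvtColor(d["image"],cv2.COLOR_BGR2HSV); m=cv2.inRange(h,(5,150,110),(18,255,255))
    nn,l,st,c=cv2.connectedComponentsWithStats(m,connectivity=8); print([(st[i].tolist()) for i in range(1,nn) if st[i][4]>8])
    if n=="S":
        for r in range(125,245,3): 
            x=np.where(m[r,200:320])[0]+200; print(r,x.min() if len(x) else '-',x.max() if len(x) else '-',len(x),end=' | ')
```

```text
S handle [[251.5, 172.3], [258.2, 172.4], [244.9, 172.1]]
2.1 edge corners [[277.0, 170.0], [229.0, 169.0], [278.0, 194.0], [233.0, 193.0]]
2.2 edge corners [[277.0, 174.0], [228.0, 173.0], [278.0, 194.0], [233.0, 193.0]]
2.25 edge corners [[277.0, 177.0], [228.0, 175.0], [278.0, 194.0], [233.0, 193.0]]
2.3 edge corners [[277.0, 179.0], [228.0, 178.0], [278.0, 194.0], [233.0, 193.0]]
[[245, 172, 12, 4, 45], [228, 177, 11, 1, 11], [263, 178, 13, 1, 13]]
125 - - 0 | 128 - - 0 | 131 - - 0 | 134 - - 0 | 137 - - 0 | 140 - - 0 | 143 - - 0 | 146 - - 0 | 149 - - 0 | 152 - - 0 | 155 - - 0 | 158 - - 0 | 161 - - 0 | 164 - - 0 | 167 - - 0 | 170 - - 0 | 173 245 256 12 | 176 - - 0 | 179 - - 0 | 182 - - 0 | 185 - - 0 | 188 - - 0 | 191 - - 0 | 194 - - 0 | 197 - - 0 | 200 - - 0 | 203 - - 0 | 206 - - 0 | 209 - - 0 | 212 - - 0 | 215 - - 0 | 218 - - 0 | 221 - - 0 | 224 - - 0 | 227 - - 0 | 230 - - 0 | 233 - - 0 | 236 - - 0 | 239 - - 0 | 242 - - 0 | T handle [[220.7, 197.9], [223.2, 202.4], [218.2, 193.5]]
2.1 edge corners [[239.0, 212.0], [221.0, 179.0], [258.0, 217.0], [240.0, 186.0]]
2.2 edge corners [[236.0, 214.0], [218.0, 181.0], [258.0, 217.0], [240.0, 186.0]]
2.25 edge corners [[235.0, 215.0], [216.0, 182.0], [258.0, 217.0], [240.0, 186.0]]
2.3 edge corners [[234.0, 216.0], [215.0, 184.0], [258.0, 217.0], [240.0, 186.0]]
[]
```

Run:
```python
from h import *
S=cam("side")
ex=np.array([np.cos(1.757),np.sin(1.757),0]);ey=np.array([-ex[1],ex[0],0]);B=np.array([.5515,.0757,.175])
print("bar pred",proj(S,[B+.045*ey,B-.045*ey,B+[0,0,.012],B-[0,0,.012]]).round(1).tolist()); print("foot top pred",proj(S,[B*[1,1,0]+[0,0,.02]+a*.045*ex+b*.055*ey for a in(1,-1) for b in(1,-1)]).round(1).tolist())
def show(im):
    g=im.max(2); d=(g<60)&(np.arange(512)[None]>225)&(np.arange(512)[None]<285)
    for r in range(178,200): 
        x=np.where(d[r])[0]; print(r,(x.min(),x.max(),len(x)) if len(x) else '-',end=' | ')
    h=cv2.cvtColor(im,cv2.COLOR_BGR2HSV); w=cv2.inRange(h,(5,80,40),(18,255,170))[:,225:285]; print()
    for r in range(186,240,3):
        x=np.where(w[r])[0]+225; print(r,(x.min(),x.max(),len(x)) if len(x) else '-',end=' | ')
    print()
show(S["image"])
```

```text
bar pred [[266.2, 187.8], [237.9, 187.0], [252.0, 184.1], [252.1, 190.7]]
foot top pred [[268.6, 236.3], [234.9, 235.1], [270.1, 221.1], [238.0, 220.1]]
178 - | 179 - | 180 - | 181 - | 182 - | 183 - | 184 (np.int64(263), np.int64(263), 1) | 185 (np.int64(240), np.int64(265), 26) | 186 (np.int64(240), np.int64(265), 26) | 187 (np.int64(240), np.int64(265), 26) | 188 (np.int64(240), np.int64(265), 26) | 189 (np.int64(240), np.int64(265), 26) | 190 (np.int64(240), np.int64(265), 26) | 191 (np.int64(240), np.int64(265), 26) | 192 (np.int64(248), np.int64(266), 16) | 193 - | 194 - | 195 - | 196 - | 197 - | 198 - | 199 (np.int64(276), np.int64(276), 1) | 
186 (np.int64(230), np.int64(276), 8) | 189 (np.int64(231), np.int64(276), 7) | 192 (np.int64(232), np.int64(276), 22) | 195 (np.int64(233), np.int64(277), 45) | 198 (np.int64(246), np.int64(260), 15) | 201 (np.int64(246), np.int64(279), 16) | 204 (np.int64(246), np.int64(260), 15) | 207 (np.int64(246), np.int64(260), 15) | 210 (np.int64(246), np.int64(279), 16) | 213 (np.int64(246), np.int64(284), 16) | 216 (np.int64(246), np.int64(279), 16) | 219 (np.int64(246), np.int64(260), 15) | 222 (np.int64(233), np.int64(279), 19) | 225 (np.int64(246), np.int64(260), 15) | 228 (np.int64(246), np.int64(277), 16) | 231 (np.int64(231), np.int64(231), 1) | 234 - | 237 - |
```

{"method": "nudge_tcp", "body": {
  "rows": "0.0017 0 0.0014 0 0.35;0 0 0 0 0.35"
}}

```text
clock: 23.35
position: [0.5401, 0.1176, 0.2352]
ee_rot: [1.982, 2.434, 0.005]
force: [5.2, 0.8, 6.0]
width: 0.433
gripper_force: 25.0
```

```bash
python3 - <<'E'
from h import *
s=arm.observe();print(s["force"].round(1),s["ft_torque"].round(2))
E
```

```text
[5.2 0.8 6. ] [-0.07 -1.02 -0.22]
```

{"method": "nudge_tcp", "body": {
  "rows": "0.0017 0 0.0014 0 0.35;0 0 0 0 0.35"
}}

```text
clock: 23.55
position: [0.5398, 0.1192, 0.2338]
ee_rot: [1.982, 2.434, 0.005]
force: [4.8, 1.8, 6.0]
width: 0.436
gripper_force: 25.0
```

```bash
python3 - <<'E'
from h import *
s=arm.observe();print(s["force"].round(1),s["ft_torque"].round(2)); ex=np.array([np.cos(1.757),np.sin(1.757),0]); d=s["position"]-[.5935,-.167,.0986]; r=d@ex-.176; print("th",np.arctan2(d[2],-r))
E
```

```text
[4.8 1.8 6. ] [-0.1  -1.01 -0.19]
th 2.2765973678101776
```

Run:
```python
from h import *
S=cam("side")["image"].astype(float)
old=cv2.imread("pics/c7.png")[:,:400].astype(float); old=cv2.resize(old,(100,150),interpolation=cv2.INTER_AREA)  # x0=205,y0=120
for nm,im,x0,y0 in(("old",old,205,120),("new",S,0,0)):
    g=im.mean(2)
    print(nm,"bar col profile",[int(g[r-y0,243-x0:247-x0].mean()) for r in range(178,200)]," foot",[int(g[r-y0,262-x0:267-x0].mean()) for r in range(218,246)], "row188",[int(g[186-y0:190-y0,c-x0].mean()) for c in list(range(235,245))+list(range(260,270))])
```

```text
old bar col profile [181, 181, 180, 182, 197, 173, 79, 28, 33, 34, 30, 21, 17, 70, 91, 137, 124, 86, 65, 63, 64, 65]  foot [79, 79, 63, 61, 50, 53, 55, 53, 52, 53, 78, 76, 73, 83, 83, 79, 82, 82, 60, 51, 48, 59, 97, 171, 121, 76, 43, 168] row188 [112, 119, 173, 191, 125, 46, 24, 26, 30, 29, 26, 26, 26, 27, 23, 19, 85, 138, 158, 158]
new bar col profile [89, 61, 94, 116, 117, 118, 125, 54, 15, 23, 26, 25, 25, 19, 32, 88, 69, 58, 62, 63, 63, 62]  foot [70, 53, 40, 38, 39, 40, 39, 40, 39, 40, 48, 44, 46, 40, 76, 86, 85, 88, 74, 51, 43, 65, 93, 178, 120, 85, 31, 170] row188 [118, 116, 118, 102, 61, 26, 20, 21, 24, 22, 25, 24, 23, 24, 22, 15, 78, 76, 74, 75]
```

The bar has shifted about 1 px while the foot hasn't, so the cover has reached the rest and is beginning to tip it slightly. I'll back off to about 2.21 rad.

{"method": "nudge_tcp", "body": {
  "rows": "-0.0023 0 -0.0019 0 0.35;-0.0024 0 -0.0018 0 0.35;-0.0024 0 -0.0018 0 0.35;-0.0024 0 -0.0017 0 0.35;0 0 0 0 0.35"
}}

```text
clock: 24.1
position: [0.5415, 0.1104, 0.2408]
ee_rot: [1.983, 2.435, 0.006]
force: [5.7, 2.8, 1.4]
width: 0.437
gripper_force: 25.0
```

Run:
```python
from h import *
s=arm.observe();print(s["force"].round(1)); ex=np.array([np.cos(1.757),np.sin(1.757),0]); d=s["position"]-[.5935,-.167,.0986]; r=d@ex-.176; print("th",np.arctan2(d[2],-r))
S=cam("side")["image"].astype(float);g=S.mean(2)
print("bar col profile",[int(g[r,243:247].mean()) for r in range(178,200)]," foot",[int(g[r,262:267].mean()) for r in range(218,246)])
```

```text
[5.7 2.8 1.4]
th 2.2123816450314293
bar col profile [117, 119, 117, 118, 119, 127, 66, 22, 21, 24, 26, 26, 19, 26, 79, 84, 57, 64, 65, 63, 63, 61]  foot [68, 71, 51, 38, 39, 39, 39, 39, 37, 44, 45, 43, 45, 85, 83, 82, 83, 87, 70, 53, 46, 61, 93, 177, 119, 85, 32, 170]
```

{"method": "nudge_tcp", "body": {
  "rows": "0 0 0 0 0.75;0 0 0 0 0.75;0 0 0 0 0.75;0 0 0 0 0.75;0 0 0 0 0.75;0 0 -0.01 0 0.75;0 0 -0.03 0 0.75;0 0 -0.03 0 0.75;0 0 -0.03 0 0.75;0 0 0 0 0.75"
}}

```text
clock: 25.15
position: [0.5417, 0.109, 0.3439]
ee_rot: [1.982, 2.433, 0.008]
force: [1.1, -0.5, -0.9]
width: 0.751
gripper_force: 0.0
```

Run:
```python
from h import *
S=cam("side");T=cam("top")
g=S["image"].astype(float).mean(2)
print("bar col profile",[int(g[r,243:247].mean()) for r in range(178,200)])
H=np.array([.5625,.0065,0]);ex=np.array([np.cos(1.757),np.sin(1.757),0]);ey=np.array([-ex[1],ex[0],0])
for n,d in (("S",S),("T",T),("T0",dict(T,image=cv2.imread("pics/top0.png")))):
    h=cv2.cvtColor(d["image"],cv2.COLOR_BGR2HSV); m=cv2.inRange(h,(5,150,110),(18,255,255))
    nn,l,st,c=cv2.connectedComponentsWithStats(m,connectivity=8); print(n,"orange",[(st[i].tolist()) for i in range(1,nn) if st[i][4]>8])
    for hs in ((40,70),):
        m=cv2.inRange(h,(45,60 if n!="T0" else 15,60),(85,255,255)); k=proj(d,[H-.081*ex+[0,0,.075]])[0]
        ys,xs=np.where(m); q=np.hypot(xs-k[0],ys-k[1])<20
        print("knob px",k.round(1),"green px",list(zip(xs[q].tolist(),ys[q].tolist())))
        if q.sum():
            P=onz(d,(xs[q].mean(),ys[q].mean()),.072)-(H-.081*ex); print("box dx,dy",P@ex,P@ey,"angle",np.arctan2(-(P@ey),-(P@ex)))
```

```text
bar col profile [115, 116, 115, 116, 120, 102, 42, 16, 22, 25, 23, 23, 16, 52, 77, 86, 54, 60, 62, 60, 63, 61]
S orange [[245, 167, 13, 5, 57], [140, 232, 12, 4, 12]]
knob px [256.8 191.3] green px []
T orange []
knob px [266.8 196.3] green px [(273, 188), (272, 189), (273, 189), (274, 189), (271, 190), (272, 190), (273, 190), (274, 190), (271, 191), (272, 191), (273, 191), (272, 192)]
box dx,dy -0.03445235871811577 -0.015067958429634957 angle 0.41228987736583605
T0 orange [[279, 178, 13, 10, 63], [244, 190, 4, 4, 9], [329, 198, 9, 6, 17], [257, 200, 33, 17, 69], [253, 206, 6, 6, 11]]
knob px [266.8 196.3] green px [(267, 177), (270, 177), (271, 177), (266, 178), (260, 179), (264, 179), (258, 180), (260, 180), (254, 181), (255, 181), (254, 182), (255, 182), (249, 188), (273, 189), (271, 190), (272, 190), (273, 190), (274, 190), (272, 191), (273, 191), (250, 207)]
box dx,dy -0.015469683057337385 -0.05230964720520673 angle 1.2832588966244634
```

Run:
```python
from h import *
T=cam("top");im=T["image"];cv2.imwrite("pics/t9.png",im);cv2.imwrite("pics/s9.png",cam("side")["image"])
g=im.mean(2).astype(int)
print("cols",250,"..284")
for r in range(182,214): print(r,' '.join(f"{v:3d}" for v in g[r,250:285]))
```

```text
cols 250 ..284
182  50  49  46  49  55  48  49  46  38  34  32  33  44  36  36  32  36  39  39  39  43  40  74 100 122 150 175 208 210 210 209 209 207 207 208
183  48  51  49  43  40  36  31  38  34  36  31  35  33  36  34  40  43  37  39  73  76  44  48  62  96 159 201 209 210 206 206 207 207 207 206
184  42  40  34  35  32  35  34  33  32  30  36  36  39  40  38  68  77  45  44  46  49  44  37  41  60 136 182 194 207 203 203 209 209 207 206
185  37  34  34  32  34  35  35  32  37  37  39  52  82  75  43  51  52  40  55  66  40  40  42  38  47  79 135 172 191 208 208 207 208 210 208
186  31  29  32  30  33  37  42  40  68  78  56  58  53  54  63  66  51  48  66  61  41  43  63  66  46  49 103 157 189 206 208 207 209 208 206
187  32  38  31  33  49  81  76  44  44  54  41  59  80 115 143 147 151 146 135 111  85  71  83  67  41  43  70 136 171 193 204 206 206 203 203
188  38  68  79  42  39  52  49  30  31  44  67 122 198 240 239 239 238 238 237 235 217 162  94  57  44  61  66  89 142 187 205 206 204 206 205
189  58  56  55  45  40  30  33  32  47 103 194 236 242 227 177 159 148 150 1
[... 2822 characters left out ...]
  43  46  45  39  37  42  43  36  37  39  33  37  44  42  42  41  42  39  42  56  81 134 168 170 158 130  94  78  59  61  64
210  62  57  54  51  46  45  46  43  43  72  77  54  48  43  37  42  44  43  46  43  47  53  71 124 169 166 162 127  91  76  61  64  61  64  64
211  61  55  60  47  43  41  45  37  49  69  74  69  64  45  40  38  44  40  40  51  87 140 164 168 155 128  92  71  63  62  66  64  63  60  64
212  60  58  54  53  45  44  44  42  48  67  70  70  50  37  39  39  39  49  74 125 167 170 156 128  87  74  60  66  59  66  58  65  59  62  68
213  61  54  53  49  49  46  43  39  43  59  64  52  40  32  33  53  67 120 162 168 152 123  86  67  59  58  57  59  62  61  62  63  60  66  63
```

Run:
```python
from h import *
T=cam("top");im=T["image"];g=im.mean(2)
m=((g>130)*255).astype(np.uint8); m[:, :250]=0;m[:,280:]=0;m[:185]=0;m[208:]=0
yy,xx=np.mgrid[:384,:512]; m[((xx-266.5)**2+(yy-197)**2>13.5**2)|((xx-266.5)**2+(yy-197)**2<7.5**2)]=0
hull=cv2.convexHull(np.argwhere(m)[:,::-1].astype(np.int32)); e=cv2.fitEllipse(hull); print("outer ellipse",e)
ex=np.array([np.cos(1.757),np.sin(1.757),0]);ey=np.array([-ex[1],ex[0],0])
ys,xs=np.where(m); w=g[ys,xs]
c=onz(T,e[0],.072); print("axis from ring",c, "radii m",[np.linalg.norm(onz(T,tuple(h),.072)[:2]-c[:2]).round(4) for h in hull[::3,0]])
print("grip-based axis",[.5765,-.073])
h=cv2.cvtColor(im,cv2.COLOR_BGR2HSV); q=(cv2.inRange(h,(45,60,60),(85,255,255))>0)&((xx-266.5)**2+(yy-197)**2<15**2); ys,xs=np.where(q)
P=onz(T,(xs.mean(),ys.mean()),.072)-c; print("green",P@ex,P@ey,"phi",np.arctan2(-(P@ey),-(P@ex)))
sel=(yy>=192)&(yy<=196)&(xx>=266)&(xx<=273); wt=np.clip(g-60,0,None)*sel
u=((wt*xx).sum()/wt.sum(),(wt*yy).sum()/wt.sum()); 
for z in(.1045,):
    Q=onz(T,u,z)-c; print("pointer px",u,Q@ex,Q@ey,"phi",np.arctan2(-(Q@ey),-(Q@ex)))
    A=onz(T,(267,193.1),z);B=onz(T,(273,194.8),z); D=B-A;print("line dir phi",np.arctan2(-(D@ey),-(D@ex)),np.linalg.norm(D))
print(totool([.5765,-.073,.2]))
```

```text
outer ellipse ((266.5428771972656, 196.8345489501953), (19.750402450561523, 21.630186080932617), 97.64934539794922)
axis from ring [ 0.5769794  -0.07199844  0.072     ] radii m [np.float64(0.0435), np.float64(0.0423), np.float64(0.0435), np.float64(0.0437), np.float64(0.045), np.float64(0.0428)]
grip-based axis [0.5765, -0.073]
green -0.03563026572185285 -0.015371228416250236 phi 0.40728684284130495
pointer px (np.float64(270.5370114942529), np.float64(193.81977011494254)) -0.011801388648232223 0.009510670467550483 phi -0.678324637219964
line dir phi -0.8010946323314637 0.024493773165079676
[-0.18639329 -0.00029861  0.13878807]
```

{"method": "nudge_tcp", "body": {
  "rows": "-0.04 0 0 0 0.5;-0.045 0 0 0 0.5;-0.045 0 0 0 0.5;-0.045 0 0 0 0.5;-0.011 0 0 0.15 0.5;0 0 0 0.15 0.5;0 0 0.01 0.15 0.5;0 0 0.03 0.15 0.5;0 0 0.03 0.15 0.5;0 0 0.02 0 0.5"
}}

```text
clock: 26.4
position: [0.5763, -0.072, 0.2465]
ee_rot: [-2.741, -1.532, 0.005]
force: [-0.1, 1.4, 0.1]
width: 0.5
gripper_force: 0.0
```

{"method": "nudge_tcp", "body": {
  "rows": "0 0 0 0 0.5;0 0 0 0 0.5"
}}

```text
clock: 26.6
position: [0.5772, -0.0727, 0.2495]
ee_rot: [-2.738, -1.54, 0.002]
force: [0.1, -0.3, 0.8]
width: 0.497
gripper_force: 0.0
```

```bash
python3 - <<'E'
from h import *
s=arm.observe(); M=R.from_rotvec(s["ee_rot"]).as_matrix();print(s["joints"].round(3),"yaw",np.arctan2(M[1,1],M[0,1])); print(totool([.5707,-.0827,.093]))
E
```

```text
[-0.712  0.548  1.166  1.706 -0.528  1.248  0.03 ] yaw -0.5458410204394375
[-0.01178978 -0.0002963   0.15655225]
```

{"method": "nudge_tcp", "body": {
  "rows": "-0.012 0 0.03 0 0.5;0 0 0.04 0 0.5;0 0 0.04 0 0.5;0 0 0.03 0 0.5;0 0 0.016 0 0.5;0 0 0 0 0.5",
  "squeeze": 20
}}

```text
clock: 27.2
position: [0.5709, -0.0827, 0.0929]
ee_rot: [-2.737, -1.54, 0.002]
force: [0.3, -0.2, -0.3]
width: 0.497
gripper_force: 0.0
```

```bash
python3 - <<'E'
from h import *
s=arm.observe(); M=R.from_rotvec(s["ee_rot"]).as_matrix();print(s["joints"].round(3),s["force"].round(1),"yaw",np.arctan2(M[1,1],M[0,1])); print(totool([.5707,-.0827,.093]))
E
```

```text
[-0.587  0.696  0.993  1.892 -0.715  0.96   0.196] [ 0.3 -0.2 -0.3] yaw -0.5458221410676215
[-1.07249328e-04 -2.09128262e-04 -6.99057117e-05]
```

{"method": "nudge_tcp", "body": {
  "rows": "0 0 0 0 0.08;0 0 0 0 0.08;0 0 0 0 0.08;0 0 0 0 0.08;0 0 0 0 0.08;0 0 0 0 0.08;0 0 0 0 0.08"
}}

```text
clock: 27.9
position: [0.5689, -0.0816, 0.0939]
ee_rot: [-2.734, -1.538, 0.003]
force: [-10.9, 4.2, 12.0]
width: 0.173
gripper_force: 19.7
```

{"method": "nudge_tcp", "body": {
  "rows": "0 -0.002 0 0 0.08;0 0.0018 0 -0.15 0.08;0 0.0018 0 -0.15 0.08;0 0.0018 0 -0.15 0.08;0 0 0 0 0.08"
}}

```text
clock: 28.4
position: [0.5742, -0.083, 0.094]
ee_rot: [-2.32, -2.116, -0.002]
force: [-3.8, 3.8, 3.2]
width: 0.171
gripper_force: 19.9
```

```bash
python3 - <<'E'
from h import *
s=arm.observe(); M=R.from_rotvec(s["ee_rot"]).as_matrix();print(s["joints"].round(3),s["force"].round(1),s["ft_torque"].round(2),"yaw",np.arctan2(M[1,1],M[0,1]),"force tool",(M.T@s["force"]).round(1))
E
```

```text
[-0.522  0.643  0.87   1.879 -0.62   0.914  0.557] [-3.8  3.8  3.2] [0.69 0.85 0.14] yaw -0.09211295615447597 force tool [ 3.4 -4.1 -3.2]
```

{"method": "nudge_tcp", "body": {
  "rows": "0 0.0018 0 -0.15 0.08;0 0.0018 0 -0.15 0.08;0 0.0018 0 -0.15 0.08;0 0.0018 0 -0.15 0.08;0 0.001 0 -0.085 0.08;0 0 0 0 0.08;0 0 0 0 0.08"
}}

```text
clock: 29.1
position: [0.5827, -0.0809, 0.0939]
ee_rot: [-1.484, -2.768, -0.003]
force: [-0.8, 5.9, 3.6]
width: 0.173
gripper_force: 19.9
```

```bash
python3 - <<'E'
from h import *
s=arm.observe(); M=R.from_rotvec(s["ee_rot"]).as_matrix();print(s["joints"].round(3),s["force"].round(1),s["ft_torque"].round(2),"yaw",np.arctan2(M[1,1],M[0,1]),"force tool",(M.T@s["force"]).round(1))
E
```

```text
[-0.411  0.591  0.679  1.851 -0.48   0.868  1.09 ] [-0.8  5.9  3.6] [ 1.23  0.29 -0.01] yaw 0.5863257002348571 force tool [ 5.4  2.6 -3.6]
```

{"method": "nudge_tcp", "body": {
  "rows": "0 0 0 0 0.45;0 0 0 0 0.45;0 0 0 0 0.45;0 0 0 0 0.45;0 0 -0.02 0 0.5;0 0 -0.04 0 0.75;0 0 -0.05 0 0.75;0 0 -0.05 0 0.75;0 0 -0.05 0 0.75;0 0 -0.04 0 0.75"
}}

```text
clock: 30.1
position: [0.5824, -0.0831, 0.3467]
ee_rot: [1.482, 2.768, 0.001]
force: [0.9, 0.3, 0.2]
width: 0.745
gripper_force: 0.0
```

{"method": "nudge_tcp", "body": {
  "rows": "0.04 0 0 0.15 0.75;0.04 0 0 0.15 0.75;0.04 0 0 0.09 0.75;0.04 0 0 0 0.75;0.02 0 0 0 0.75;0 0 0 0 0.75"
}}

```text
clock: 30.7
position: [0.5193, 0.0867, 0.3432]
ee_rot: [-1.977, -2.44, -0.0]
force: [-0.4, -0.3, 0.6]
width: 0.749
gripper_force: 0.0
```

```bash
python3 - <<'E'
from h import *
T=cam("top");im=T["image"];g=im.mean(2);yy,xx=np.mgrid[:384,:512]
for r in range(184,206): print(r,' '.join(f"{int(v):3d}" for v in g[r,254:282]))
h=cv2.cvtColor(im,cv2.COLOR_BGR2HSV); q=(cv2.inRange(h,(45,60,60),(85,255,255))>0)&((xx-266.5)**2+(yy-197)**2<15**2); ys,xs=np.where(q); print(xs.mean(),ys.mean(),len(xs))
c=np.array([.577,-.072,0])
ex=np.array([np.cos(1.757),np.sin(1.757),0]);ey=np.array([-ex[1],ex[0],0])
for ph in(.2,.4,.6): print(ph,proj(T,[c-r*(np.cos(ph)*ex+np.sin(ph)*ey)+[0,0,.1045] for r in (.005,.015,.03)]).round(1).tolist())
s=arm.observe();print(s["position"],s["joints"].round(3))
E
```

```text
184  63  82  86  83  89  88  83  86  81  81  72  74  66  57  57  56  53  37  44  41  54 133 181 192 202 201 201 203
185  94  90  94  93  86  91  85  89  81  80  79  75  68  66  55  49  43  42  72  75  48  77 132 169 190 203 207 208
186  93  88  93  93  88  89  88  87  83  83  77  75  71  67  61  52  44  45  58  51  48  49 103 156 190 206 204 207
187  95  93  94  91  89  93  94  89  83  81  80  72  71  66  61  57  45  40  38  40  38  44  70 135 170 189 204 204
188  94  88  93  89  92  88  86  89  86  84  76  74  66  67  63  57  55  41  38  40  42  56  63  88 141 186 204 203
189  90  96  87  92  89  92  90  92  87  87  81  78  73  70  66  57  53  42  45  63  66  64  63  53 126 180 195 203
190  94  94  91  96  92  92  95  89  85  85  82  79  75  68  63  62  54  49  56 105 123  84  54  47  83 137 164 185
191  93  93  95  92  
[... 1290 characters left out ...]
  52  70  89  90  89  77  81  67  69  66  54  46  47  81  88  60  68  71  52  46
203  52  55  51  59  55  52  53  57  49  70  93  88  87  85  82  73  70  63  55  48  49  53  55  46  50  52  45  48
204  55  54  58  57  53  54  54  58  53  63  75  89  88  86  83  75  72  69  56  52  48  48  61  70  42  42  44  39
205  53  51  56  56  55  55  57  55  52  45  69  89  85  88  81  80  73  67  60  51  47  46  67  68  46  40  44  54
273.0 189.83333333333334 6
0.2 [[267.7, 192.4], [269.6, 191.0], [272.5, 188.8]]
0.4 [[267.5, 192.3], [269.1, 190.5], [271.4, 187.9]]
0.6 [[267.3, 192.2], [268.4, 190.1], [270.2, 187.1]]
[0.51967495 0.08422385 0.34342176] [-0.975  0.237  0.912  1.672 -0.193  1.327  0.176]
```

Run:
```python
from h import *
print(totool([.5415,.1095,.344]))
```

```text
[ 0.02026353  0.02654436 -0.00058098]
```

{"method": "nudge_tcp", "body": {
  "rows": "0.019 0.013 0 0 0.75;0.001 0.013 0 0 0.75;0 0 0 0 0.75"
}}

```text
clock: 31.05
position: [0.5431, 0.1078, 0.3432]
ee_rot: [1.983, 2.435, -0.001]
force: [-0.1, 0.1, -0.4]
width: 0.753
gripper_force: 0.0
```

```bash
python3 - <<'E'
from h import *
T=cam("top");im=T["image"];g=im.mean(2);yy,xx=np.mgrid[:384,:512]
for r in range(186,198): print(r,' '.join(f"{int(v):3d}" for v in g[r,258:280]))
h=cv2.cvtColor(im,cv2.COLOR_BGR2HSV); q=(cv2.inRange(h,(45,60,60),(85,255,255))>0)&((xx-266.5)**2+(yy-197)**2<15**2); ys,xs=np.where(q); print(xs.mean(),ys.mean(),len(xs))
print(totool([.5415,.1095,.344]),arm.observe()["joints"].round(3))
E
```

```text
186  68  73  61  60  49  53  61  69  52  51  62  67  42  42  67  64  45  51 101 153 189 205
187  52  56  42  55  80 113 145 149 146 145 123  77  49  66  79  70  39  42  68 132 173 191
188  47  40  52 114 196 236 240 238 238 239 197 108  92 108  77  55  45  61  63  90 141 186
189  44  47  96 195 243 224 179 157 147 139 114 102 134 107  68  70  65  64  64  55 127 178
190  48  41  62 122 143 110  74  62  48  60  99 128 109  64  61 107 126  90  49  47  82 136
191  52  44  39  55  56  43  33  39  50  99 139 115  59  33  68 151 219 188  86  84 107 110
192  56  44  42  39  38  36  42  40  69 138 148  68  39  30  43 112 205 213 129  61  61  64
193  54  49  42  39  42  37  37  41  46  71  73  34  34  31  28  64 167 231 202 108  46  48
194  51  49  44  40  37  39  42  43  41  44  37  30  31  35  33  46 119 209 211 117  49  63
195  54  48  44  43  37  41  40  38  44  36  31  31  35  40  41  37  74 187 231 167  75  69
196  55  55  51  39  36  42  38  42  33  33  28  30  34  40  41  34  63 183 240 203  84  42
197  53  49  47  41  42  37  40  40  32  30  31  32  39  41  45  36  52 155 231 204  84  44
272.8888888888889 189.66666666666666 9
[ 0.00291162 -0.00030234 -0.00082729] [-0.956  0.299  0.898  1.612 -0.236  1.346  0.176]
```

The pointer line now runs (267,192)→(270.5,188), which matches φ≈0.4–0.45, and the green mark is at about 0.41. So the pointer is on the mark. Next I'll re-grip the handle.

{"method": "nudge_tcp", "body": {
  "rows": "0.0035 0 0.03 0 0.7;0 0 0.03 0 0.7;0 0 0.025 0 0.7;0 0 0.015 0 0.7;0 0 0.002 0 0.7;0 0 0 0 0.35;0 0 0 0 0.35;0 0 0 0 0.35;0 0 0 0 0.35;0 0 0 0 0.35",
  "squeeze": 25
}}

```text
clock: 32.1
position: [0.5412, 0.1113, 0.2422]
ee_rot: [1.984, 2.435, 0.002]
force: [0.5, 0.9, 3.4]
width: 0.438
gripper_force: 25.0
```

{"method": "nudge_tcp", "body": {
  "rows": "0 0 0 0 0.35;0 0 0 0 0.35;0 0 0 0 0.35"
}}

```text
clock: 32.4
position: [0.5412, 0.1115, 0.2421]
ee_rot: [1.983, 2.436, 0.002]
force: [0.4, 1.7, 5.4]
width: 0.428
gripper_force: 25.0
```

Run:
```python
from h import *
s=arm.observe();print(s["force"].round(1),s["joints"].round(3)); ex=np.array([np.cos(1.757),np.sin(1.757),0]); M=R.from_rotvec(s["ee_rot"]).as_matrix();print("yaw",np.arctan2(M[1,1],M[0,1]));d=s["position"]-[.5935,-.167,.0986]; r=d@ex-.176; print("th",np.arctan2(d[2],-r),np.hypot(r,d[2]))
```

```text
[0.4 1.7 5.4] [-0.921  0.376  0.855  1.779 -0.312  1.128  0.239]
yaw 0.20400225547257414
th 2.2129766004266322 0.17918628547117665
```

{"method": "nudge_tcp", "body": {
  "rows": "-0.0074 -0.0001 -0.0049 0 0.35;-0.0076 -0.0001 -0.0046 0 0.35;-0.0156 -0.0003 -0.0081 0 0.35;-0.0163 -0.0003 -0.0065 0 0.35;-0.0169 -0.0003 -0.0048 0 0.35;-0.0173 -0.0003 -0.0031 0 0.35;-0.0175 -0.0003 -0.0014 0 0.35;-0.0176 -0.0003 0.0004 0 0.35;-0.0175 -0.0003 0.0021 0 0.35;-0.0172 -0.0003 0.0039 0 0.35"
}}

```text
clock: 33.4
position: [0.569, -0.0377, 0.2683]
ee_rot: [-1.984, -2.436, -0.001]
force: [7.3, 4.2, -9.5]
width: 0.434
gripper_force: 25.0
```

Run:
```python
from h import *
s=arm.observe();print(s["force"].round(1),s["ft_torque"].round(2),s["joints"].round(3)); ex=np.array([np.cos(1.757),np.sin(1.757),0]); M=R.from_rotvec(s["ee_rot"]).as_matrix();d=s["position"]-[.5935,-.167,.0986]; r=d@ex-.176; print("th",np.arctan2(d[2],-r),np.hypot(r,d[2]))
```

```text
[ 7.3  4.2 -9.5] [ 1.22 -1.49 -0.2 ] [-0.646  0.391  0.876  1.698 -0.32   1.203  0.513]
th 1.3147749845945287 0.17542420388554603
```

{"method": "nudge_tcp", "body": {
  "rows": "-0.0167 0.0012 0.0065 0 0.35;-0.0161 -0.0003 0.0072 0 0.35;-0.0153 -0.0003 0.0088 0 0.35;-0.0143 -0.0003 0.0102 0 0.35;-0.0132 -0.0002 0.0116 0 0.35;-0.012 -0.0002 0.0129 0 0.35;-0.0106 -0.0002 0.014 0 0.35;-0.0092 -0.0002 0.015 0 0.35;0 0 0 0 0.35"
}}

```text
clock: 34.3
position: [0.589, -0.1439, 0.1805]
ee_rot: [-1.985, -2.433, 0.003]
force: [-1.2, 0.4, -0.6]
width: 0.434
gripper_force: 25.0
```

Run:
```python
from h import *
s=arm.observe();print(s["force"].round(1),s["ft_torque"].round(2),s["joints"].round(3)); ex=np.array([np.cos(1.757),np.sin(1.757),0]); M=R.from_rotvec(s["ee_rot"]).as_matrix();d=s["position"]-[.5935,-.167,.0986]; r=d@ex-.176; print("th",np.arctan2(d[2],-r),np.hypot(r,d[2]),d[2])
```

```text
[-1.2  0.4 -0.6] [ 0.02  0.44 -0.16] [-0.382  0.539  0.806  1.722 -0.434  1.071  0.769]
th 0.4929963209953594 0.17307493635016885 0.08191074660339101
```

{"method": "nudge_tcp", "body": {
  "rows": "-0.0077 0 0.0158 0 0.35;-0.006 0 0.0165 0 0.35;-0.0044 0 0.017 0 0.35;-0.0015 0 0.0087 0 0.35;-0.0011 0 0.0087 0 0.35;-0.0004 0 0.005 0 0.35;-0.0002 0 0.004 0 0.35;0 0 0.002 0 0.35;0 0 0 0 0.35"
}}

```text
clock: 35.2
position: [0.5928, -0.1638, 0.1045]
ee_rot: [-1.983, -2.434, 0.003]
force: [-7.0, -2.5, -0.3]
width: 0.437
gripper_force: 25.0
```

Run:
```python
from h import *
s=arm.observe();print(s["force"].round(1),s["ft_torque"].round(2)); ex=np.array([np.cos(1.757),np.sin(1.757),0]); d=s["position"]-[.5935,-.167,.0986]; r=d@ex-.176; print("th",np.arctan2(d[2],-r),np.hypot(r,d[2]),d[2])
```

```text
[-7.  -2.5 -0.3] [-0.11  1.39 -0.22]
th 0.03437979384706022 0.17281097128414757 0.005940035248411996
```

{"method": "nudge_tcp", "body": {
  "rows": "0 -0.001 0.002 0 0.35;0 0 0.001 0 0.35;0 0 0 0 0.35"
}}

```text
clock: 35.5
position: [0.5928, -0.1639, 0.1021]
ee_rot: [-1.984, -2.435, 0.001]
force: [-5.2, -0.7, 2.6]
width: 0.434
gripper_force: 25.0
```

{"method": "nudge_tcp", "body": {
  "rows": "0 0 0.0015 0 0.35;0 0 0 0 0.35"
}}

```text
clock: 35.7
position: [0.5929, -0.1639, 0.1018]
ee_rot: [-1.984, -2.435, -0.001]
force: [-10.1, 0.4, 15.5]
width: 0.437
gripper_force: 25.0
```

{"method": "nudge_tcp", "body": {
  "rows": "0 0 0.0015 0 0.35;0 0 0 0 0.35"
}}

```text
clock: 35.9
position: [0.593, -0.164, 0.1012]
ee_rot: [1.984, 2.436, 0.002]
force: [-13.4, 3.2, 26.9]
width: 0.432
gripper_force: 25.0
```

{"method": "nudge_tcp", "body": {
  "rows": "0 -0.001 -0.0022 0 0.35;0 0 0 0 0.35;0 0 0 0 0.75;0 0 0 0 0.75;0 0 0 0 0.75;0 0 0 0 0.75;0 0 0 0 0.75;0 0 -0.01 0 0.75;0 0 -0.03 0 0.75;0 0 -0.04 0 0.75"
}}

```text
clock: 36.9
position: [0.5912, -0.1634, 0.181]
ee_rot: [-1.983, -2.434, 0.003]
force: [1.2, -0.1, -0.1]
width: 0.752
gripper_force: 0.0
```

{"method": "nudge_tcp", "body": {
  "rows": "0 0 -0.05 0 0.75;0 0 -0.05 0 0.75;-0.04 0 -0.02 0 0.75;-0.04 0 0 0 0.75;0 0 0 0 0.75;0 0 0 0 0.75"
}}

```text
clock: 37.5
position: [0.608, -0.2435, 0.3014]
ee_rot: [1.987, 2.433, -0.001]
force: [-0.6, -0.1, 0.3]
width: 0.748
gripper_force: 0.0
```

Run:
```python
from h import *
S=cam("side");g=S["image"].astype(float).mean(2);o0=cv2.imread("pics/side0.png")
def orange(im):
    m=cv2.inRange(cv2.cvtColor(im,cv2.COLOR_BGR2HSV),(5,150,110),(18,255,255))[150:200,225:290]; return m
a,b=orange(S["image"]),orange(o0); print("orange now/start",(a>0).sum(),(b>0).sum(),"overlap",((a>0)&(b>0)).sum())
for m in(a,b): ys,xs=np.where(m[:25]>0);print(ys.min()+150,xs.min()+225,xs.max()+225)
print("bar",[int(g[r,243:247].mean()) for r in range(178,200)],"foot",[int(g[r,262:267].mean()) for r in range(218,246)])
# pot, jar, roll unchanged?
d=cv2.absdiff(S["image"],o0).max(2)
for n,(x,y,w,h) in dict(pot=(218,164,20,22),jar=(198,268,28,40),roll=(252,270,46,40)).items(): print(n,(d[y:y+h,x:x+w]>40).mean().round(3))
s=arm.observe();print(s["position"],s["force"].round(1),s["dq"].round(3))
```

```text
orange now/start 218 233 overlap 209
168 238 278
168 238 278
bar [177, 178, 176, 177, 191, 172, 76, 34, 40, 36, 31, 24, 11, 78, 93, 157, 137, 89, 63, 63, 65, 66] foot [78, 81, 62, 62, 50, 53, 54, 53, 52, 56, 79, 80, 89, 88, 86, 79, 81, 84, 58, 52, 47, 59, 93, 179, 116, 82, 28, 179]
pot 0.186
jar 0.0
roll 0.023
[ 0.60830226 -0.24198243  0.30105981] [0.8 0.9 0.3] [-0.025 -0.002 -0.014  0.009 -0.002 -0.001  0.001]
```

Run:
```python
from h import *
S=cam("side")["image"];o=cv2.imread("pics/side0.png")
for im in(o,S):
    m=cv2.inRange(cv2.cvtColor(im,cv2.COLOR_BGR2HSV),(100,110,30),(125,255,255))[160:190,215:240]; ys,xs=np.where(m); print("pot blue",len(xs),xs.mean(),ys.mean(),xs.min(),xs.max())
g=cam("top")["image"].mean(2)
for r in range(186,196): print(r,' '.join(f"{int(v):3d}" for v in g[r,258:280]))
arm.observe()
```

```text
pot blue 32 12.09375 21.625 7 20
pot blue 32 12.09375 21.625 7 20
186  75  96  85  85  89  95  94  92  89  90  89  95  94  92  98  97  90  82  83  96  88  95
187  88  90  87  89  88  87  90  93  89  88  86  89  91  87  83  88  88  80  77  92  91  90
188  87  90  84  88  87  88  84  85  89  85  96  89  86  87  94  85  92  76  78  90  87  88
189  88  85  83  88  87  88  85  86  88  84  86  85  85  87  90  85  86  79  78  88  86  90
190  85  87  86  86  81  85  83  85  88  89  86  83  84  85  79  87  85  79  75  86  88  78
191  83  80  81  85  79  85  85  81  83  85  86  84  83  83  82  87  83  71  73  84  85  84
192  75  79  80  80  78  79  79  77  79  82  82  83  81  78  81  80  79  68  70  84  83  84
193  79  80  75  78  79  81  76  75  80  79  79  81  78  79  76  78  79  71  77  84  82  82
194  72  81  71  77  80  76  76  78  75  74  80  74  76  77  80  77  82  73  79  81  82  82
195  72  71  73  74  74  68  74  75  70  75  74  74  76  75  76  76  76  73  76  80  78  76
```

The pot's pixels are unchanged. The arm hides the knob from the top camera, but nothing has touched it since I checked it. The cover is shut and the rest is standing, so I'm handing in.

```bash
python3 -c "
from cell import arm
print(arm.sign_off())"
```

```text
the job is handed in; nothing more can be done
None
```

Job handed in at about 37.6 s: the rest is standing in its tray, the knob was set to the green mark (seen on it before closing, hidden by the arm afterwards), and the cover was lowered shut; while finding contact I briefly tipped the rest a few mm with the cover, then backed off and it stood upright again.

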